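# Put a new tape cassette in the desktop label maker

## Task

Put the tall tape cassette into the label maker: press the thumb button so that the cover springs open, press the cassette fully home in its bay until it clips in level, then snap the cover shut so that it stays latched. Go gently, the housing is thin plastic and must never be pushed harder than 25 N, and leave the other things on the table where they are.

Things in the scene. Friction and masses are not known exactly. Their poses are not given: they have to be found in the camera images.
- labeller: Grey desktop label maker, fixed, 200 mm deep (x), 170 mm wide (y). Origin: centre of its underside, on the table. x is level, from its keyboard edge (nearest the robot) to its rear, z up. Front to rear: sloped keyboard, shelf 44 mm high with display and thumb button, flat deck 48 mm high under the hinged cover. More than 25 N on it, its cover or button, also through the cassette, breaks it.
- bay_home (a point): Where the tall cassette's centre must come to lie, cassette axes as the label maker's: centre of the bay, 46 mm above the table. The bay is a pocket in the deck, 62 mm (x) by 46 mm (y), 14 mm deep, edges rounded by 3 mm; sprung clips in its -x and +x walls resist with 5 to 8 N in all over the last 10 mm, then snap in. Deck flat for 50 mm to either side (y); a home cassette stands 10 mm above it.
- bay_notch (a point): Centre of the notch in the bay's +y wall near its -x end, at deck height (48 mm): it takes the cassette's tape nose.
- button_top (a point): Centre of the top of the thumb button: a black ribbed pad 24 mm (x) by 36 mm (y), 52 mm above the table, 8 mm above the shelf, in front of the cover, whose front edge starts 22 mm behind this point and is 12 mm higher. A rocker: the pad goes down 5 mm. It starts at about 3 N, the catch lets go after 2 mm at about 5 N, fully down takes 9 N.
- button (a joint): Turn of the button's rocker in rad: 0 at rest, 0.06 catch released, 0.19 fully down. It springs back by itself.
- cover (a joint): Opening angle of the cover in rad: 0 shut (latched within 0.01), 1.9 fully open, leaning back. A spring drives it open with 1 to 3 N at its front edge and holds it there. Shutting it, the catch is forced aside over the last 4 mm at the front edge (about 7 N), then stiff rubber bumpers (18 N per mm) are squeezed: it clicks in at 10 to 12 N, pressing near the front edge.
- cover_front (a point): Point on the outer (top) face of the cover, mid-width, 10 mm behind its front edge and 100 mm from the hinge axis; 64 mm above the table when shut, swinging with the cover. The cover is a flat hood 113 mm long (front edge to just beyond the hinge), 160 mm wide, its plate 4 mm thick.
- cover_hinge (a point): Middle of the cover's hinge axis: level, along the label maker's y axis, at its rear, 54 mm above the table. The cover's outer face lies 10 mm from this axis (above it when shut).
- cassette_center (a point): Centre of the tall tape cassette, loose: an off-white box 60 mm (x) by 44 mm (y) by 24 mm high, about 60 g, lying flat, two grey hubs on top. A tape nose sticks out 7 mm from its +y side near the -x end (x -28 to -17 mm). Both ends (-x, +x) have a clip groove 4.5 to 12 mm above the underside. For the bay hold it by its upper 10 mm, across the 44 mm width.
- flat_cassette: Another tape cassette of the same outline but only 14 mm high, which is not wanted. Origin: centre of its underside. Bystander.
- tape_roll: Roll of packing tape lying flat, 108 mm across, 48 mm high. Bystander.
- tape_gun: Packing tape dispenser with a handle, about 200 mm long, 105 mm high. Bystander.
- marker: Thick marker pen, 131 mm long. Bystander.
- knife: Aluminium utility knife, blade drawn in, 150 mm long. Bystander.
- goods_box: Small white carton, 90 by 130 by 45 mm. Bystander.
- mug: White mug, 95 mm high. Bystander.
Things that resemble listed ones, but are neither listed nor needed, are in the scene too. What is shaped like the part that bears cassette_center but brown or pink is not meant.

How it is judged:
By the outcome, as a careful person would: the job done as asked, in the order asked, and still so for the second after the job is handed in, with the robot touching nothing.
It also fails if it takes over 72 s, if anything falls off the work surface, if the arm or the gripper's body presses on something with over 40 N, if the wrist force passes 120 N, or if a joint passes its speed limit or range.

## Robot

A 7-joint arm with a two-finger parallel gripper is mounted at the origin on the work surface. World frame = base frame: x ahead of the robot, y to its left, z up, the work surface at z = 0. Lengths are in m, angles in rad, forces in N, time in s.
With the tool pointing down it reaches from about 0.4 to 0.9 m from the base axis. Payload 5.6 kg.
Tool frame: the origin (TCP) lies midway between the tips of the shut fingers; the grasp point (between the pads) lies 19 mm behind it; z points along the fingers, y is the direction in which the jaws open and shut (so a half turn about z gives the same grasp; the last joint's range is limited). The gripper opens to 92 mm and grips with 3 to 60 N. Pads are 20 mm wide; open, the fingers measure 128 mm over their backs; the gripper's body (75 mm by 189 mm) begins 69 mm behind the grasp point.
Start: joints at [-1.312, 0.468, -0.012, 1.603, 0.006, 1.071, -0.056], TCP at [0.193, 0.621, 0.178] pointing down, gripper open.
Joint ranges: [-2.53, 2.53], [-0.31, 2.02], [-1.57, 1.55], [0.28, 2.44], [-1.29, 4.43], [0.15, 1.84], [-2.92, 2.92]. Speed limits (rad/s): [2.57, 2.57, 3.14, 3.14, 3.14, 3.14, 3.14].

## Interface

Orientations are given as a rotation vector (axis times angle).
In Python, from rig import bot, cams gives the robot as it stands. The module is installed in compiled form; this text tells all that it offers.
- The arm moves only by the shell command python3 -m creep 'ROWS' [FORCE]. ROWS is a JSON object of lists of equal length, an entry for each row: "dp": the shift along the tool's x, y, z in m, a list of three; "yaw": the turn about the tool's z in rad; "claw": the closure, from -1 (fully open) to 1 (shut). A call has exactly 8 rows; each row shifts and turns the commanded pose from where the row before left it, along the tool's axes as they then stand; what a row does not reach is not made up. A row lasts 1/10 s, in which the tool goes at most 50 mm and 8.59 degrees, less where a joint would pass 70% of its speed; a pose out of reach is approached as far as the arm can. A call with a gripper value outside its range is refused whole. The fingers move at their own pace and stop on an object; FORCE is the grip in N (left out, the last holds). Time passes only in rows, so rows that do not move let the fingers close, or fill a call up. It gives the time, the measured TCP pose, the force and the opening at its end, in the units of the state.
- bot.get_obs(): the state, without advancing time (a new reading comes with each control period).
- cams.snapshot(name): name is "side" or "top"; returns the picture (400x640x3 uint8, red, green, blue); there is no depth.
- cams.calibration(name): a dict with "mtx" (3x3 intrinsics, pixels), "R" (3x3) and "t" (3): a world point X has camera coordinates R X + t. Camera axes: x right, y down, z forward; pixel columns grow to the right and rows downward; lengths in m; the calibration is good to about 2 mm. A picture is of the moment at which its call begins. calibration takes no time and is no camera call.
- bot.finish_job(): hands the job in, once; it reports no verdict.
Trained networks look in the newest picture that a camera, given by its name, has taken for a name from the list of things; names that differ only in an ending like _2 or _b are one class to them, and where a whole thing is asked for, a point or a joint stands for the part that bears it (a point fixed in the world has none). Each returns a list of dicts, best first, with "score" (0 to 1); they miss things now and then, are a little off and sometimes report something else, mostly with a low value. They report only what shows in the picture. A call takes as long as a camera call. They do not tell look-alikes from the thing itself.
- cams.silhouettes(camera, label): "pixels" (400x640 bool, what is visible of it) and "rect" ([left, top, right, bottom] in pixels, round what is visible of it).
The state is a dict: "t": time; "qpos": joint angles; "qd": joint speeds; "tau": joint torques, N m; "eef_pos": TCP position; "orientation": TCP orientation; "contact_force": force on the tool from outside, world axes, zero at the start; "ft_torque": the same for the moment, N m; "finger_gap": opening from 0.0 (shut) to 1.0 (fully open).
Only numpy, scipy, OpenCV 4.12 (cv2) and the standard library are available. Lean on these libraries where they do the work, as an engineer would, in place of code of your own. Each camera call takes 0.05 s, during which the arm holds its last target. There are 200 camera calls.

## Working session

There is one attempt and no reset: what is moved stays moved. The work goes in short steps, Python scripts to look and compute and a shell command to move; the robot and the scene stay as the last step left them, time stands still between calls to the robot, and variables do not carry over. Pictures are saved under pics/ and viewed, about 8 in all and at most 12, crops included, and the job is handed in when it is done.

```bash
mkdir -p pics; python3 - <<'E'
from rig import bot,cams
import cv2,numpy as np
print(bot.get_obs())
for c in("top","side"):
    im=cams.snapshot(c); cv2.imwrite(f"pics/{c}0.png",im[...,::-1])
    k=cams.calibration(c); print(c,k)
    for l in("labeller","cassette_center","flat_cassette","button","cover"):
        for d in cams.silhouettes(c,l)[:4]:
            m=d["pixels"]; ys,xs=np.nonzero(m); print(c,l,round(d["score"],2),d["rect"],m.sum(),xs.mean().round(1),ys.mean().round(1))
E
```

```text
{'t': 0.0, 'qpos': array([-1.31201333,  0.46833722, -0.01160403,  1.60363285,  0.00602735,
        1.07139045, -0.05629582]), 'qd': array([ 0.00129301, -0.00243685,  0.00096412, -0.00052571, -0.00127948,
       -0.00087092,  0.00034732]), 'tau': array([ 7.12564429e-05, -5.20571566e+01, -1.24296753e-02, -2.43750232e+01,
       -5.65026747e-02,  1.73481769e-02,  1.72940627e-04]), 'eef_pos': array([0.19308184, 0.61998251, 0.17756252]), 'orientation': array([-4.72295962e-01, -3.10576981e+00,  2.71742571e-03]), 'contact_force': array([ 0.80929639, -0.01997411, -0.81326781]), 'ft_torque': array([ 0.02979923, -0.07018244,  0.01750417]), 'finger_gap': 0.9995661370047801}
top {'mtx': array([[483.9609976 ,   0.        , 328.38793641],
       [  0.        , 483.9609976 , 194.86423732],
       [  0.        ,   0.        ,   1.        ]]), 'R': array([[-0.01149421, -0.99980374, -0.01613608],
       [-0.99087325,  0.01355603, -0.13411356],
       [ 0.13430597,  0.01444728, -0.99083459]]), 't': array([0.03464609, 0.56151527, 1.49259759])}
top labeller 0.56 [284.6, 187.6, 339.6, 252.3] 3461 310.3 21
[... 881 characters left out ...]
55859,  0.24610525,  0.97361776])}
side labeller 0.83 [255.1, 177.7, 334.9, 237.3] 2875 294.8 206.9
side labeller 0.56 [226.8, 137.5, 256.4, 188.9] 845 241.5 163.4
side cassette_center 0.94 [337.0, 273.8, 362.2, 294.5] 475 349.8 283.0
side cassette_center 0.87 [303.2, 285.9, 329.2, 310.2] 426 314.1 297.4
side cassette_center 0.78 [301.5, 254.3, 324.6, 276.3] 398 313.5 264.6
side cassette_center 0.64 [372.9, 258.5, 395.1, 280.6] 363 382.7 268.5
side flat_cassette 0.95 [403.0, 292.7, 431.9, 313.0] 455 417.0 304.4
side button 0.42 [278.2, 203.0, 294.0, 212.6] 85 284.9 206.1
side cover 0.86 [275.8, 178.0, 330.6, 215.7] 1218 304.9 196.9
side cover 0.29 [334.9, 273.0, 364.0, 294.3] 434 349.7 283.7
```

View pics/top0.png

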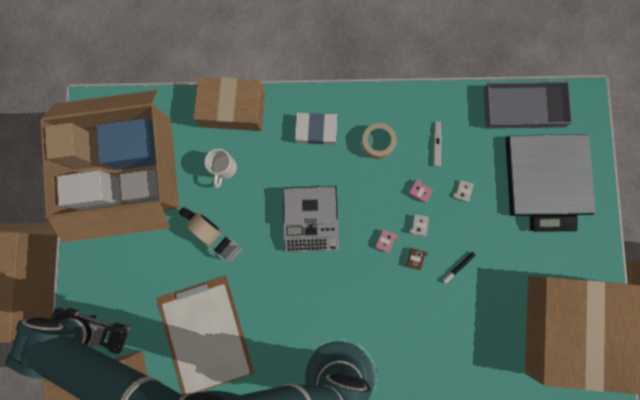

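View pics/side0.png

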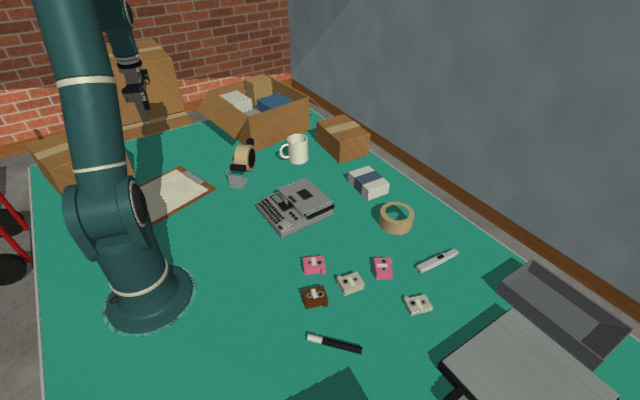

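```bash
python3 - <<'E'
import cv2,numpy as np
t=cv2.imread("pics/top0.png");s=cv2.imread("pics/side0.png")
def c(im,x0,y0,x1,y1,k): return cv2.resize(im[y0:y1,x0:x1],None,fx=k,fy=k,interpolation=cv2.INTER_CUBIC)
a=c(t,370,170,480,275,3.6);b=c(t,275,180,350,260,4)
d=c(s,295,245,435,320,3);e=c(s,250,170,340,242,4)
def st(l):
    h=max(i.shape[0] for i in l); return np.hstack([cv2.copyMakeBorder(i,0,h-i.shape[0],0,0,0) for i in l])
r1=st([a,b]);r2=st([d,e]);w=max(r1.shape[1],r2.shape[1])
o=np.vstack([cv2.copyMakeBorder(r,0,0,0,w-r.shape[1],0) for r in(r1,r2)])
if o.shape[0]>600 or w>800:
    f=min(600/o.shape[0],800/w);o=cv2.resize(o,None,fx=f,fy=f,interpolation=cv2.INTER_AREA)
cv2.imwrite("pics/crop1.png",o);print(o.shape)
E
```

```text
(600, 703, 3)
```

View pics/crop1.png

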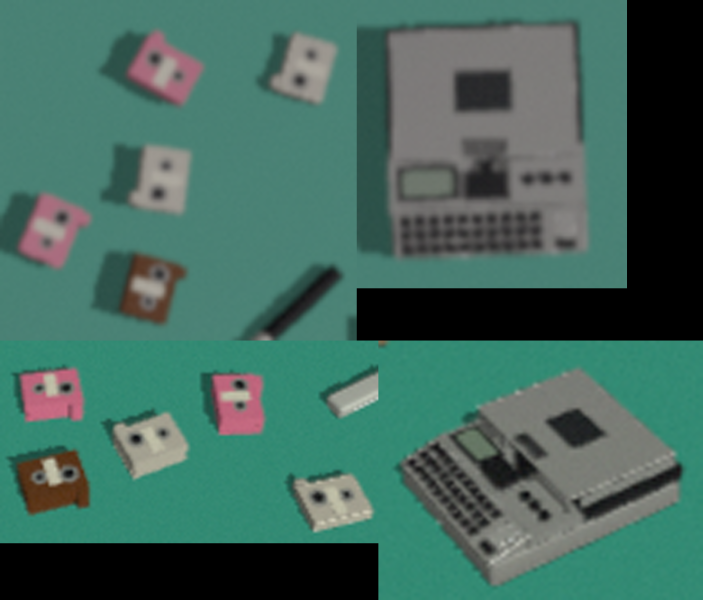

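The tall cassette is at top (419,225) and side (349,283): off-white, with a thick side wall and a long shadow. The off-white one at top (463,190) and side (417,304) is clearly thinner, so it is flat_cassette. The pink and brown ones are decoys. The tall one's nose points to the image left and down, which is +y, -x, nearly the labeller's orientation.

```bash
cat > fit.py <<'E'
import cv2,numpy as np
from scipy.optimize import minimize
from rig import cams
K={c:cams.calibration(c) for c in("top","side")}
def proj(c,P):
    k=K[c];q=(np.atleast_2d(P)@k["R"].T+k["t"])@k["mtx"].T;return q[:,:2]/q[:,2:]
def ray(c,uv,z):
    k=K[c];d=k["R"].T@np.linalg.solve(k["mtx"],[*uv,1]);o=-k["R"].T@k["t"];return o+d*(z-o[2])/d[2]
def world(P,x,y,a,z=0):
    P=np.asarray(P,float);r=np.array([[np.cos(a),-np.sin(a)],[np.sin(a),np.cos(a)]])
    return np.c_[P[:,:2]@r.T+[x,y],P[:,2]+z]
def box(x0,x1,y0,y1,z0,z1): return [[x,y,z] for x in(x0,x1) for y in(y0,y1) for z in(z0,z1)]
S=6
def segm(im,rect,smax=60,vmin=0):
    x0,y0,x1,y1=[int(v) for v in rect]
    h=cv2.cvtColor(im[y0:y1,x0:x1],cv2.COLOR_RGB2HSV).astype(np.float32)
    h=cv2.resize(h,None,fx=S,fy=S,interpolation=cv2.INTER_CUBIC)
    m=((h[...,1]<smax)&(h[...,2]>vmin)).astype(np.uint8)
    n,l,st,_=cv2.connectedComponentsWithStats(m); m=(l==1+st[1:,4].argmax()).astype(np.uint8)
    ct,_=cv2.findContours(m,cv2.RETR_EXTERNAL,cv2.CHAIN_APPROX_NONE); m[:]=0; cv2.drawContours(m,ct,-1,1,-1)
    return m,(x0,y0)
def draw(c,parts,pose,m,o):
    r=np.zeros_like(m)
    for P in parts:
        q=(proj(c,world(P,*pose))+.5-np.array(o))*S-.5
        cv2.fillConvexPoly(r,cv2.convexHull(np.round(q*16).astype(np.int32)),1,cv2.LINE_8,4)
    return r
def fit(masks,model,p0,step):
    f=lambda p:sum(np.count_nonzero(draw(c,model(p),p[:3],m,o)!=m)/m.sum() for c,(m,o) in masks.items())
    best=None
    for s in(1,-1):
        sim=np.array([p0]+[np.array(p0)+s*np.eye(len(p0))[i]*step[i] for i in range(len(p0))])
        r=minimize(f,p0,method="Nelder-Mead",options=dict(initial_simplex=sim,xatol=1e-5,fatol=1e-5,maxiter=600))
        if best is None or r.fun<best.fun:best=r
    return best.x.round(4),round(best.fun,3)
E
python3 - <<'E'
from fit import *
im={c:cv2.imread(f"pics/{c}0.png")[...,::-1].copy() for c in K}
for n,(uv) in dict(cas=(419.7,224.7),lab=(310.3,218.4)).items(): print(n,ray("top",uv,.02))
ck=lambda p:[box(-.03,.03,-.022,.022,0,.024),box(-.028,-.017,.02,.029,0,.022)]
lm=lambda p:[[[-.1,s*.085,z] for s in(1,-1) for z in(0,p[3])]+[[x,s*.085,z] for s in(1,-1) for x,z in((-.02,.044),(.1,0),(.1,.048),(-.02,.044))],
  box(p[4],p[4]+.113,-.08,.08,.048,.064)]
R=dict(cas=dict(top=(402,208,434,241),side=(330,267,369,301)),lab=dict(top=(276,180,348,260),side=(248,170,342,244)))
for n,mod,ext,st in(("cas",ck,[],[.01,.01,.15]),("lab",lm,[.02,-.013],[.01,.01,.08,.008,.008])):
    M={c:segm(im[c],R[n][c],75 if n=="cas" else 90, 95 if n=="cas" else 0) for c in K}
    for c in M: cv2.imwrite(f"pics/m_{n}_{c}.png",M[c][0]*255); print(n,c,M[c][0].sum()/S/S)
    p0=list(ray("top",(419.7,224.7) if n=="cas" else (310.3,218.4),.02)[:2])+[0]+ext
    print(n,"both",fit(M,mod,p0,st))
    for c in M: print(n,c,fit({c:M[c]},mod,p0,st))
E
```

```text
cas [ 0.46513791 -0.26003116  0.02      ]
lab [0.48958878 0.08626187 0.02      ]
cas top 339.97222222222223
cas side 457.22222222222223
cas both (array([ 0.464 , -0.2621, -0.1768]), np.float64(0.134))
cas top (array([ 0.4644, -0.262 , -0.164 ]), np.float64(0.089))
cas side (array([ 0.4639, -0.262 , -0.1711]), np.float64(0.043))
lab top 3601.3333333333335
lab side 2811.5833333333335
lab both (array([ 0.489 ,  0.0862,  0.0225,  0.0298, -0.0209]), np.float64(0.076))
lab top (array([ 0.486 ,  0.0857,  0.0247,  0.0235, -0.0124]), np.float64(0.02))
lab side (array([ 0.491 ,  0.0901,  0.0261,  0.0262, -0.0234]), np.float64(0.028))
```

```bash
cat > go.py <<'E'
import numpy as np,sys
from rig import bot
from scipy.spatial.transform import Rotation as Ro
# usage: go.py x y z ang(world deg of tool y)
def rep():
    o=bot.get_obs();R=Ro.from_rotvec(o["orientation"]).as_matrix()
    return o,R
if __name__=="__main__":
    o,R=rep();a=np.degrees(np.arctan2(R[1,1],R[0,1]))
    print("t",round(o["t"],2),"pos",o["eef_pos"].round(4),"ydir",a.round(2),"zax",R[:,2].round(3),"F",o["contact_force"].round(1),"gap",round(o["finger_gap"],3),"q7",o["qpos"][6].round(2))
    if len(sys.argv)>3:
        x,y,z,b=map(float,sys.argv[1:5]); w=np.array([x,y,z])-o["eef_pos"]
        t=np.radians(b); T=np.array([[-np.sin(t),np.cos(t),0],[np.cos(t),np.sin(t),0],[0,0,-1]]) # cols? rows below
        ex=np.array([-np.sin(t),np.cos(t),0]);ey=np.array([np.cos(t),np.sin(t),0])
        print("yaw",round(-np.radians(b-a),4),"then dp",np.round([w@ex,w@ey,-w[2]],4), "dp before yaw",(R.T@w).round(4))
E
python3 - <<'E'
from fit import *
im={c:cv2.imread(f"pics/{c}0.png")[...,::-1].copy() for c in K}
for c,z in(("top",(303,223,321,238)),("side",(276,196,299,217))):
    x0,y0,x1,y1=z; g=im[c].max(2)[y0:y1,x0:x1].astype(int)
    print(c); 
    for i,r in enumerate(g): print(y0+i,*["%3d"%v for v in r])
for p in((.488,.087,.024),):
  for q in((-.037,0,.052),(-.025,-.018,.052),(-.049,.018,.052),(-.015,0,.064)):
    w=world([q],*p); print(q,w,[proj(c,w).round(1) for c in K])
E
python3 go.py .452 .086 .12 91.4
```

```text
top
223 125 116 108 102  97  90  86  86  77  72  76  85  90  98 107 112 112 114
224 127 122 118 113  96  80  72  68  60  61  73  81  86  90 104 114 116 118
225 121 124 122 112  91  71  55  45  41  60  81  84  82  90 108 121 124 125
226 114 119 114 100  82  70  51  35  39  61  83  81  79  87 107 122 127 126
227  98 102  94  74  63  57  45  36  35  49  66  65  63  77 103 122 125 122
228  82  84  67  51  43  42  39  32  34  36  42  44  45  66 100 120 121 107
229  77  77  56  38  34  35  34  35  34  36  35  38  41  63  98 121 119  96
230  76  75  55  38  35  35  35  33  35  35  36  35  40  63  99 121 122 106
231  77  74  52  37  33  34  32  34  33  35  35  37  39  62  98 121 126 119
232  78  74  53  36  35  37  36  34  37  36  37  38  38  60  96 121 126 126
233  75  75  55  37  37  36  38  37  36  38  39  39  41  57  91 119 126 127
234  84  83  65  53  54  54  54  54  54  60  62  61  62  69  93 120 126 126
235 108 106  92  87  90  91  91  92  89  91  92  95  95  96 106 119 123 124
236 120 118 112 112 113 115 115 116 114 109 109 110 110 112 111 114 115 115
237 119 119 114 117 120 121 121 
[... 1987 characters left out ...]
8  42  58  84 112 125 123 126 125 125 125 122 101  56  38  48 101 114 122 127
(-0.037, 0, 0.052) [[0.45101066 0.08611209 0.052     ]] [array([[309.9, 229.9]]), array([[283.9, 204.3]])]
(-0.025, -0.018, 0.052) [[0.46343916 0.06840524 0.052     ]] [array([[315.5, 225.8]]), array([[290. , 205.9]])]
(-0.049, 0.018, 0.052) [[0.43858215 0.10381893 0.052     ]] [array([[304.2, 234. ]]), array([[278. , 202.7]])]
(-0.015, 0, 0.064) [[0.47300432 0.08664003 0.064     ]] [array([[309.5, 222.5]]), array([[289.6, 199. ]])]
t 0.6 pos [0.1932 0.6206 0.1785] ydir 72.71 zax [ 0.  0. -1.] F [-0.2 -0.3 -0.5] gap 0.999 q7 -0.06
yaw -0.3263 then dp [-0.2456 -0.5408  0.0585] dp before yaw [-0.406  -0.4335  0.0585]
```

```bash
python3 -m creep '{"dp":[[0,0,0],[0,0,0],[0,0,0],[-0.0175,-0.0386,0],[-0.0175,-0.0386,0],[-0.0175,-0.0386,0],[-0.0175,-0.0386,0],[-0.0175,-0.0386,0]],"yaw":[-0.109,-0.109,-0.109,0,0,0,0,0],"claw":[1,1,1,1,1,1,1,1]}' 20 && python3 -m creep '{"dp":[[-0.0175,-0.0386,0],[-0.0175,-0.0386,0],[-0.0175,-0.0386,0],[-0.0175,-0.0386,0],[-0.0175,-0.0386,0],[-0.0175,-0.0386,0],[-0.0175,-0.0386,0],[-0.0175,-0.0386,0]],"yaw":[0,0,0,0,0,0,0,0],"claw":[1,1,1,1,1,1,1,1]}' ; python3 go.py .449 .085 .062 91.4
```

```text
t: 1.4
eef_pos: [0.2862, 0.4283, 0.1787]
orientation: [-0.04, 3.141, 0.001]
contact_force: [0.8, 0.4, 0.0]
finger_gap: 0.328
t: 2.2
eef_pos: [0.434, 0.1232, 0.1789]
orientation: [-0.04, 3.14, 0.001]
contact_force: [0.0, 0.3, 0.0]
finger_gap: 0.002
t 2.2 pos [0.434  0.1232 0.1789] ydir 91.45 zax [ 0.001  0.001 -1.   ] F [0.  0.3 0. ] gap 0.002 q7 1.28
yaw 0.0009 then dp [-0.0141 -0.0385  0.1169] dp before yaw [-0.0139 -0.0386  0.1169]
```

```bash
python3 -m creep '{"dp":[[-0.007,-0.019,0],[-0.007,-0.0195,0],[0,0,0.04],[0,0,0.04],[0,0,0.025],[0,0,0.012],[0,0,0],[0,0,0]],"yaw":[0,0,0,0,0,0,0,0],"claw":[1,1,1,1,1,1,1,1]}' && python3 -m creep '{"dp":[[0,0,0.003],[0,0,0.003],[0,0,0.002],[0,0,0.001],[0,0,0.001],[0,0,0.001],[0,0,0.001],[0,0,0.001]],"yaw":[0,0,0,0,0,0,0,0],"claw":[1,1,1,1,1,1,1,1]}' ; python3 go.py
```

```text
t: 3.0
eef_pos: [0.4491, 0.0868, 0.0624]
orientation: [-0.04, 3.14, 0.001]
contact_force: [0.4, 1.0, -0.4]
finger_gap: 0.004
t: 3.8
eef_pos: [0.4482, 0.0865, 0.0484]
orientation: [0.039, -3.141, -0.0]
contact_force: [-0.4, -0.6, -0.1]
finger_gap: 0.003
t 3.8 pos [0.4482 0.0865 0.0484] ydir 91.44 zax [-0.  0. -1.] F [-0.4 -0.6 -0.1] gap 0.003 q7 1.46
```

```bash
python3 -m creep '{"dp":[[0,0,0.001],[0,0,0.0005],[0,0,0],[0,0,0],[0,0,0],[0,0,0],[0,0,0],[0,0,0]],"yaw":[0,0,0,0,0,0,0,0],"claw":[1,1,1,1,1,1,1,1]}'; python3 go.py; python3 - <<'E'
from fit import *
t=cams.snapshot("top");s=cams.snapshot("side")
cv2.imwrite("pics/p1.png",np.hstack([cv2.resize(a,(400,400),interpolation=cv2.INTER_CUBIC) for a in(t[170:270,265:365],s[140:250,245:355])])[...,::-1])
E
```

```text
t: 4.6
eef_pos: [0.4483, 0.0865, 0.047]
orientation: [-0.039, 3.141, 0.0]
contact_force: [-0.6, 0.8, 0.2]
finger_gap: 0.007
t 4.6 pos [0.4483 0.0865 0.047 ] ydir 91.44 zax [ 0.  0. -1.] F [-0.6  0.8  0.2] gap 0.007 q7 1.46
```

View pics/p1.png

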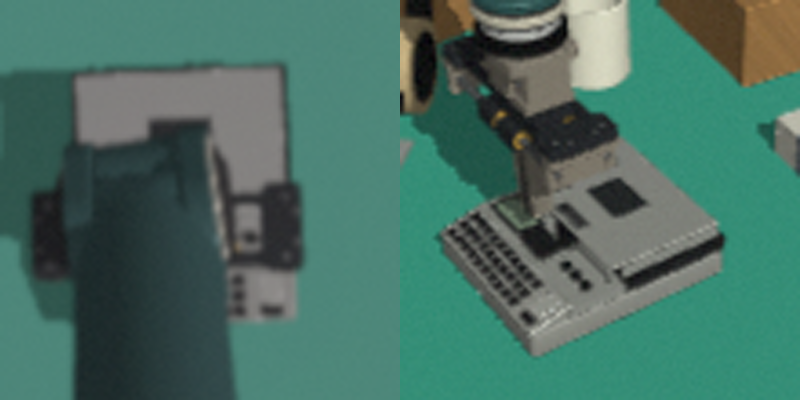

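The picture shows a finger tip near crop (525,210), level with the display, and the pad at (548,237) seems clear of it. There is also no force, so I'm checking where the tip really is.

```bash
python3 - <<'E'
from fit import *
s=cams.snapshot("side")
a=cv2.imread("pics/side0.png")
def c(im):return cv2.resize(im[165:225,262:312],(400,480),interpolation=cv2.INTER_CUBIC)
b=s[...,::-1].copy()
B=c(b)
for P,col in(((.4483,.0865,.047),(0,0,255)),((.4483,.0865,.087),(0,255,255)),((.4495,.085,.052),(255,0,0))):
    q=(proj("side",P)[0]+.5-[262,165])*8-.5; print(P,proj("side",P)); cv2.circle(B,tuple(int(v) for v in q),3,col,-1)
cv2.imwrite("pics/z2.png",np.hstack([c(a),B]))
E
```

```text
(0.4483, 0.0865, 0.047) [[283.23880996 205.68039014]]
(0.4483, 0.0865, 0.087) [[282.37894163 196.03583618]]
(0.4495, 0.085, 0.052) [[283.68252873 204.61813797]]
```

View pics/z2.png

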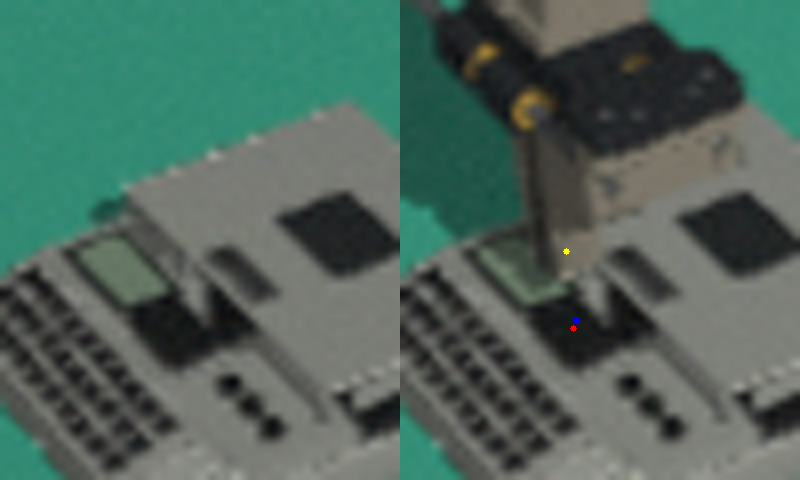

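```bash
python3 - <<'E'
from fit import *
s=cams.snapshot("side").astype(int);a=cv2.imread("pics/side0.png")[...,::-1].astype(int)
d=np.abs(s-a).max(2)
print("    ",*range(274,300))
for y in range(190,212): print(y,*["%3d"%v for v in d[y,274:300]])
E
python3 go.py
```

```text
274 275 276 277 278 279 280 281 282 283 284 285 286 287 288 289 290 291 292 293 294 295 296 297 298 299
190  15   4   3  10  44  69  66  57  53  59  56  42  19  13  24  20  15  15   7   3   3   5   5   7   3   2
191   5   2   8  16  26  37  50  57  61  61  60  51  27  16  23  23  21  31   9   6   4   1   4   5   3   3
192   5  16  24  44  46  47  28  40  59  61  57  53  34  26  34   6   4   5   3   3   5   1   3   4   1   3
193  34  40  35  36  41  47  17   7  39  53  46  48  19   2   1   6   2   4   1   8   2   3   5   4   2   3
194  34  32  29  20  28  49  24  21   9  16  19  15  13   2   4   4   4   3   5   7   3   5   6   5   3   1
195  42  45  47  43  14  44  29  20  31  30   9  14  11   3   4   4   5   2   5   6   5   8   3   2   4   3
196  40  47  46  41  30  20  24   6  21  31  40   7  16   4   3   1   4   3   3   3   4   5   3   2   6   4
197  24  36  46  43  43  51  13   9  14  21  35  21   6   6   6   4   2   3   1   3   4   6   3   4   8   5
198   5   5  23  47  45  62  45  21  14  18  27  13   5   2   3   1   5   5   5   5   4   1   7   2   2   1
199   7   3  22  40  45 
[... 778 characters left out ...]
5   2   4   3   1   5   6   1   4   6   8   6   3   4   8   5
207   3   6   5   5   5   4   5   7   2   5   5   5   4   9   1   4   4   4   2   4   3   3   5   3   4   4
208   2   4   4   5   5   4   1   4   3   4   4   5   1   9   4   1   6   4   1   1   4   4   2   4   5   6
209   4   3   4   2   5   7   6   2   2   9   2   4   7   3   4   2   3   5   6   7   2   3   3   4   1   7
210   2   3   6   5   4   3   3   5   2   1   3   4   2   6   3   7   7   2   7   6   2   3   4   6   4   2
211   6   8   4   5   5   4   4   5   3   3   2   5   2   7   7   6   3   4   3   1   9   3   3   6   1   3
t 4.8 pos [0.4483 0.0866 0.047 ] ydir 91.44 zax [ 0.  0. -1.] F [-0.4 -0.3  0. ] gap 0.007 q7 1.46
```

```bash
python3 - <<'E'
from fit import *
for z in(.178,.203,.197): print(z,proj("side",(.1931,.62,z)),proj("top",(.1931,.62,z)))
a=cv2.imread("pics/side0.png")
B=cv2.resize(a[60:125,115:180],(520,520),interpolation=cv2.INTER_CUBIC)
q=(proj("side",(.1931,.62,.178))[0]+.5-[115,60])*8;cv2.circle(B,tuple(int(v) for v in q),3,(0,0,255),-1)
cv2.imwrite("pics/z3.png",B)
E
```

```text
0.178 [[149.49143852 123.67712027]] [[116.93846646 321.91866726]]
0.203 [[147.40265014 117.38672325]] [[112.84224966 323.0681413 ]]
0.197 [[147.9085503 118.9102442]] [[113.83923317 322.78836932]]
```

View pics/z3.png

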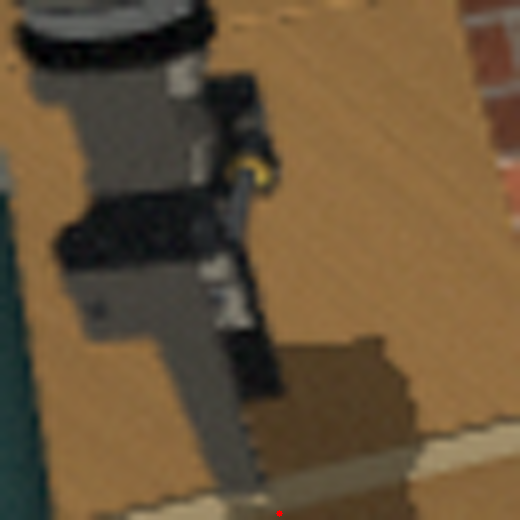

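The tips show about 25–30 mm above where the reported TCP projects, both at the start and now. So the real tips sit higher than the pose says. I'll descend slowly and find contact by force.

```bash
python3 -m creep '{"dp":[[0,0,0.002],[0,0,0.002],[0,0,0.002],[0,0,0.002],[0,0,0.002],[0,0,0.001],[0,0,0],[0,0,0]],"yaw":[0,0,0,0,0,0,0,0],"claw":[1,1,1,1,1,1,1,1]}'; python3 -m creep '{"dp":[[0,0,0.002],[0,0,0.001],[0,0,0.001],[0,0,0.001],[0,0,0],[0,0,0],[0,0,0],[0,0,0]],"yaw":[0,0,0,0,0,0,0,0],"claw":[1,1,1,1,1,1,1,1]}';python3 go.py
```

```text
t: 5.6
eef_pos: [0.4483, 0.0865, 0.036]
orientation: [-0.039, 3.141, -0.0]
contact_force: [-0.6, 0.0, 0.5]
finger_gap: 0.002
t: 6.4
eef_pos: [0.4483, 0.0866, 0.031]
orientation: [-0.039, 3.141, 0.0]
contact_force: [0.3, -0.1, -0.8]
finger_gap: 0.004
t 6.4 pos [0.4483 0.0866 0.031 ] ydir 91.44 zax [ 0.  0. -1.] F [ 0.3 -0.1 -0.8] gap 0.004 q7 1.47
```

```bash
python3 -m creep '{"dp":[[0,0,0.001],[0,0,0.001],[0,0,0.001],[0,0,0.001],[0,0,0],[0,0,0],[0,0,0],[0,0,0]],"yaw":[0,0,0,0,0,0,0,0],"claw":[1,1,1,1,1,1,1,1]}' | grep -E "pos|force"; python3 - <<'E'
from fit import *
s=cams.snapshot("side").astype(int);a=cv2.imread("pics/side0.png")[...,::-1].astype(int)
d=np.abs(s-a).max(2)
print("    ",*range(272,296))
for y in range(194,212): print(y,*["%3d"%v for v in d[y,272:296]])
E
```

```text
eef_pos: [0.4483, 0.0866, 0.027]
contact_force: [-0.9, -0.0, -0.4]
     272 273 274 275 276 277 278 279 280 281 282 283 284 285 286 287 288 289 290 291 292 293 294 295
194  43  41  31  32  29  12  26  47  28  17  22  47  63  51  23  23  39  27  13  11  13  15  15  11
195   4  27  44  45  47  33  12  47  30  20  17  21  44  50  23  11  17   8  25   9  10  19   6   7
196   5  16  43  44  47  42  33  24  26  17  23  25  12  21  21  18  29  64  73  30   7   1   2   4
197   4   5  27  47  51  45  52  56  14  20  42  30  20  29  20  19  27  20  12   4   5   2   6   3
198   3   2  30  43  45  47  50  79  51  14  30  32  12  36   7  10   4   3   2   5   4   4   4   4
199   3   2  30  43  45  42  46  72  82  33  19  27  12   9  25  18   1   2   3   3   4   2   5   6
200   1   4   2  30  43  48  41  70  78  54  26  62  16  13  16   6   8   4   4   7   2   2   1   4
201   3   5   3  20  32  36  44  60  78  44  33  78  57   9  14   5   1   6   3   5   3   2   5   2
202   6   3   5   5   3   3  24  33  35  24  86  91  60   7  22   8   4   4   1   5   4   6   3   5
203   5   7   6   5   9   4   7 
[... 167 characters left out ...]

205   0   3   4   3   6   4   2   4   1   8   2   9  11   7   4   2   1   5   4   2   4   7   1   2
206   5   4   2   4   6   1   2   4   3   6   5   2   6   2   7   8   2   6   3   4   2   4   8   8
207   2   6   6   7   3   4   7   3   3   3   1  13   3   3   4   6   3   3   6   2   2   3   4   5
208   8   1   2   2   3   6   6   1   3   4   5   3   6   3   4   7   3   2   4   5   3   1   7   4
209   5   2   6   2   1   5   4   8   2   3   3   7   5   3   5   3   8   4   5   4   5   5   5   4
210   3   2   4   4   6   3   6   3   4   5   2   1   5   4   2   8   4   6   5   5   5   6   4   3
211   2   2   6   9   5   3   4   4   7   4   4   1   2   2   4   7   6   4   2   6   2   4   9   4
```

```bash
python3 -m creep '{"dp":[[0,0,0.001],[0,0,0.001],[0,0,0.001],[0,0,0],[0,0,0],[0,0,0],[0,0,0],[0,0,0]],"yaw":[0,0,0,0,0,0,0,0],"claw":[1,1,1,1,1,1,1,1]}' | grep -E "pos|force";  python3 -m creep '{"dp":[[0,0,0.001],[0,0,0.001],[0,0,0],[0,0,0],[0,0,0],[0,0,0],[0,0,0],[0,0,0]],"yaw":[0,0,0,0,0,0,0,0],"claw":[1,1,1,1,1,1,1,1]}' | grep -E "pos|force"
```

```text
eef_pos: [0.4483, 0.0866, 0.024]
contact_force: [0.3, -0.9, -0.3]
eef_pos: [0.4483, 0.0866, 0.022]
contact_force: [-0.6, 0.6, -0.4]
```

```bash
for i in 1; do python3 -m creep '{"dp":[[0,0,0.001],[0,0,0],[0,0,0.001],[0,0,0],[0,0,0],[0,0,0],[0,0,0],[0,0,0]],"yaw":[0,0,0,0,0,0,0,0],"claw":[1,1,1,1,1,1,1,1]}' | grep -E "pos|force"; done;  python3 -m creep '{"dp":[[0,0,0.001],[0,0,0],[0,0,0.001],[0,0,0],[0,0,0],[0,0,0],[0,0,0],[0,0,0]],"yaw":[0,0,0,0,0,0,0,0],"claw":[1,1,1,1,1,1,1,1]}' | grep -E "pos|force"; python3 - <<'E'
from fit import *
s=cams.snapshot("side");t=cams.snapshot("top")
for c in K: print([ (round(d["score"],2),d["rect"]) for d in cams.silhouettes(c,"cover")[:1]])
cv2.imwrite("pics/now.png",np.hstack([cv2.resize(s[150:220,255:325],(480,480),interpolation=cv2.INTER_CUBIC)])[...,::-1])
E
```

```text
eef_pos: [0.4483, 0.0866, 0.02]
contact_force: [0.4, 2.1, -1.1]
eef_pos: [0.4483, 0.0866, 0.018]
contact_force: [-1.4, -0.6, 0.0]
[(0.56, [284.0, 185.5, 333.7, 222.8])]
[(0.63, [288.6, 178.5, 331.2, 213.1])]
```

View pics/now.png

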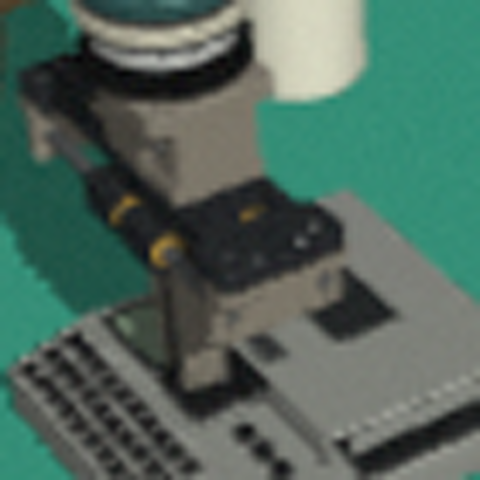

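```bash
python3 -m creep '{"dp":[[0,0,0.001],[0,0,0],[0,0,0.001],[0,0,0],[0,0,0],[0,0,0],[0,0,0],[0,0,0]],"yaw":[0,0,0,0,0,0,0,0],"claw":[1,1,1,1,1,1,1,1]}' | grep -E "pos|force"
```

```text
eef_pos: [0.4481, 0.0866, 0.016]
contact_force: [-2.4, -0.0, 4.3]
```

```bash
python3 -m creep '{"dp":[[0,0,0.001],[0,0,0],[0,0,0],[0,0,0.001],[0,0,0],[0,0,0],[0,0,0],[0,0,0]],"yaw":[0,0,0,0,0,0,0,0],"claw":[1,1,1,1,1,1,1,1]}' | grep -E "pos|force"
```

```text
eef_pos: [0.447, 0.0866, 0.0143]
contact_force: [-5.3, -0.1, 11.3]
```

```bash
python3 go.py; python3 - <<'E'
from fit import *
s=cams.snapshot("side");t=cams.snapshot("top")
for c in K: print([ (round(d["score"],2),d["rect"]) for d in cams.silhouettes(c,"cover")[:1]])
cv2.imwrite("pics/now2.png",np.hstack([cv2.resize(s[150:220,255:325],(480,480),interpolation=cv2.INTER_CUBIC),cv2.resize(t[180:245,290:335],(320,480),interpolation=cv2.INTER_CUBIC)])[...,::-1])
E
```

```text
t 12.25 pos [0.447  0.0866 0.0143] ydir 91.45 zax [-0.002  0.    -1.   ] F [-5.3 -0.1 11.3] gap 0.007 q7 1.48
[(0.59, [282.4, 168.1, 336.9, 191.9])]
[(0.9, [305.3, 153.6, 341.3, 202.4])]
```

View pics/now2.png

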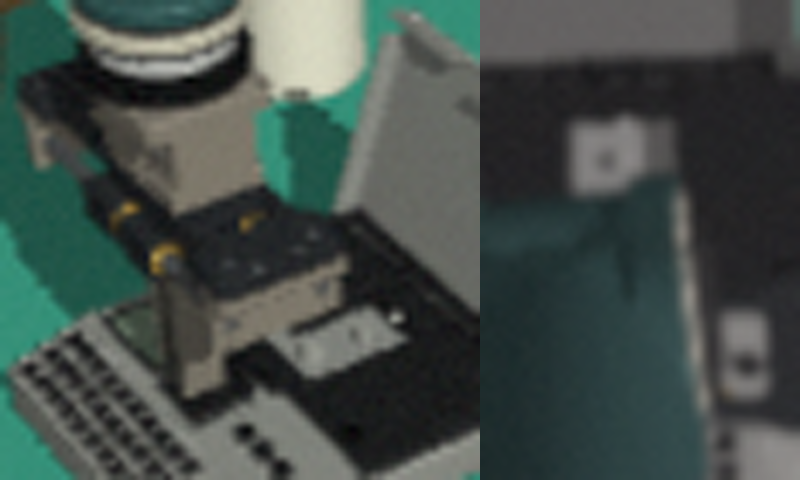

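```bash
python3 -m creep '{"dp":[[0,0,-0.01],[0,0,-0.03],[0,0,-0.045],[0,0,-0.045],[0,0,0],[0,0,0],[-0.0093,-0.0427,0],[-0.0093,-0.0427,0]],"yaw":[0,0,0,0,0.1,0.095,0,0],"claw":[1,1,1,1,-1,-1,-1,-1]}' && python3 -m creep '{"dp":[[-0.0093,-0.0427,0],[-0.0093,-0.0427,0],[-0.0093,-0.0427,0],[-0.0093,-0.0427,0],[-0.0093,-0.0427,0],[-0.0093,-0.0427,0],[0,0,0],[0,0,0]],"yaw":[0,0,0,0,0,0,0,0],"claw":[-1,-1,-1,-1,-1,-1,-1,-1]}' ; python3 go.py .464 -.262 .03 80.3
python3 - <<'E'
from fit import *
I={c:cams.snapshot(c) for c in("top","side")}
for c in I: cv2.imwrite(f"pics/{c}1.png",I[c][...,::-1])
o=np.hstack([cv2.resize(I["top"][160:260,275:345],(420,600),interpolation=cv2.INTER_CUBIC),cv2.resize(I["side"][165:245,250:300+0],(375,600),interpolation=cv2.INTER_CUBIC)])
o=np.hstack([cv2.resize(I["top"][160:260,275:345],(350,500),interpolation=cv2.INTER_CUBIC),cv2.resize(I["side"][135:245,246:345],(450,500),interpolation=cv2.INTER_CUBIC)])
cv2.imwrite("pics/open.png",o[...,::-1])
E
```

```text
t: 13.25
eef_pos: [0.4527, -0.0009, 0.1445]
orientation: [0.261, 3.129, 0.001]
contact_force: [-0.2, -0.5, 0.9]
finger_gap: 0.331
t: 14.05
eef_pos: [0.4634, -0.2637, 0.1439]
orientation: [-0.27, -3.13, 0.001]
contact_force: [0.1, -0.0, 0.0]
finger_gap: 0.996
t 14.05 pos [ 0.4634 -0.2637  0.1439] ydir 80.12 zax [-0. -0. -1.] F [ 0.1 -0.   0. ] gap 0.996 q7 2.04
yaw -0.0031 then dp [-0.0003  0.0018  0.1139] dp before yaw [-0.0003  0.0018  0.1139]
```

View pics/open.png

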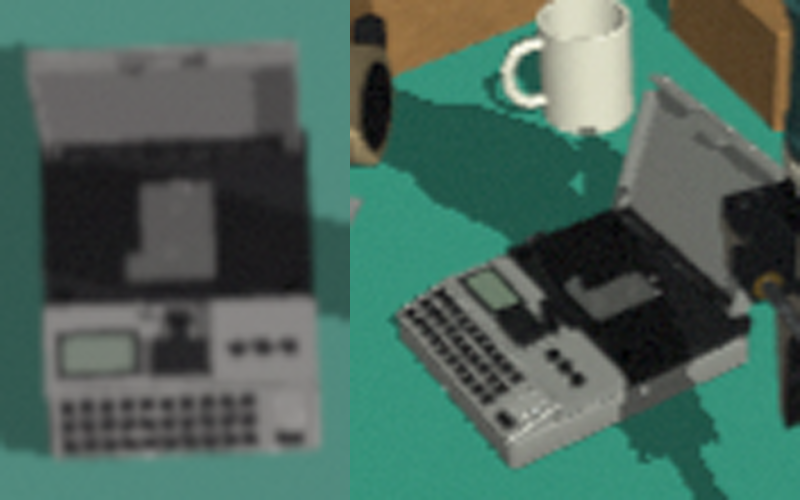

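Cover is open. In the top crop the grey bay floor spans x 140–217, y 180–280 (px 303–318, 196–216), with the notch at its lower left (+y, -x). Now I'll fit the bay and lower over the cassette with the jaws part closed, because a pink decoy is near.

```bash
cat > bay.py <<'E'
from fit import *
import fit as F
I={c:cv2.imread(f"pics/{c}1.png")[...,::-1].copy() for c in K}
R=dict(top=(297,191,324,221),side=(285,188,316,210))
M={}
for c,(x0,y0,x1,y1) in R.items():
    g=cv2.resize(I[c][y0:y1,x0:x1].max(2).astype(np.float32),None,fx=S,fy=S,interpolation=cv2.INTER_CUBIC)
    m=(g>75).astype(np.uint8); n,l,st,_=cv2.connectedComponentsWithStats(m)
    h,w=m.shape; lab=l[h//2,w//2]; M[c]=((l==lab).astype(np.uint8),(x0,y0)); print(c,M[c][0].sum()/S/S)
    cv2.imwrite(f"pics/bay_{c}.png",M[c][0]*255)
def cost(p,cs,walls):
    e=0
    for c in cs:
        m,o=M[c]; b=lambda z,a:[[sx*.031,sy*.023,z] for sx in(1,-1) for sy in(1,-1)]
        rim=draw(c,[b(.048,0)],p,m,o); fl=draw(c,[b(.034,0)],p,m,o)
        r=rim if walls else rim&fl
        nt=lambda z:[[x,y,z] for x in(-.029,-.016) for y in(.02,.031)]
        r=r|(draw(c,[nt(.048)],p,m,o) if walls else draw(c,[nt(.048)],p,m,o)&draw(c,[nt(.036)],p,m,o))
        e+=np.count_nonzero(r!=m)/m.sum()
    return e
for cs in(("top",),("side",),("top","side")):
  for w in(0,1):
    for yaw in(None,.025):
      f=(lambda p:cost(p,cs,w)) if yaw is None else (lambda p:cost([p[0],p[1],yaw],cs,w))
      p0=[.52,.087]+([.025] if yaw is None else [])
      sim=np.array([p0]+[np.array(p0)+np.eye(len(p0))[i]*.008 for i in range(len(p0))])
      r=minimize(f,p0,method="Nelder-Mead",options=dict(initial_simplex=sim,xatol=1e-5,fatol=1e-5)); print(cs,w,yaw,r.x.round(4),round(r.fun,3))
E
python3 bay.py
python3 -m creep '{"dp":[[0,0.001,0.03],[0,0.001,0.035],[0,0,0.035],[0,0,0.02],[0,0,0.014],[0,0,0],[0,0,0],[0,0,0]],"yaw":[0,0,0,0,0,0,0,0],"claw":[-0.4,-0.4,-0.4,-0.4,-0.4,-0.4,-0.4,-0.4]}'
python3 go.py
python3 - <<'E'
import cv2;from rig import cams
s=cams.snapshot("side");cv2.imwrite("pics/g1.png",cv2.resize(s[230:310,300:400],(750,600),interpolation=cv2.INTER_CUBIC)[...,::-1])
E
```

```text
top 258.63888888888886
side 557.75
('top',) 0 None [0.5287 0.0867 0.0253] 0.122
('top',) 0 0.025 [0.5287 0.0867] 0.122
('top',) 1 None [0.5269 0.0862 0.0223] 0.179
('top',) 1 0.025 [0.528  0.0858] 0.179
('side',) 0 None [0.5175 0.1319 0.0176] 0.839
('side',) 0 0.025 [0.5123 0.1341] 0.839
('side',) 1 None [0.5125 0.1163 0.0076] 0.721
('side',) 1 0.025 [0.514  0.1175] 0.721
('top', 'side') 0 None [0.5287 0.087  0.0271] 1.198
('top', 'side') 0 0.025 [0.5293 0.0869] 1.198
('top', 'side') 1 None [0.5295 0.0871 0.0288] 1.137
('top', 'side') 1 0.025 [0.5288 0.0869] 1.141
t: 14.95
eef_pos: [0.4653, -0.261, 0.0112]
orientation: [0.266, 3.128, -0.001]
contact_force: [0.8, 0.1, 0.4]
finger_gap: 0.698
t 14.95 pos [ 0.4653 -0.261   0.0112] ydir 80.29 zax [ 0.002 -0.001 -1.   ] F [0.8 0.1 0.4] gap 0.698 q7 2.16
```

View pics/g1.png

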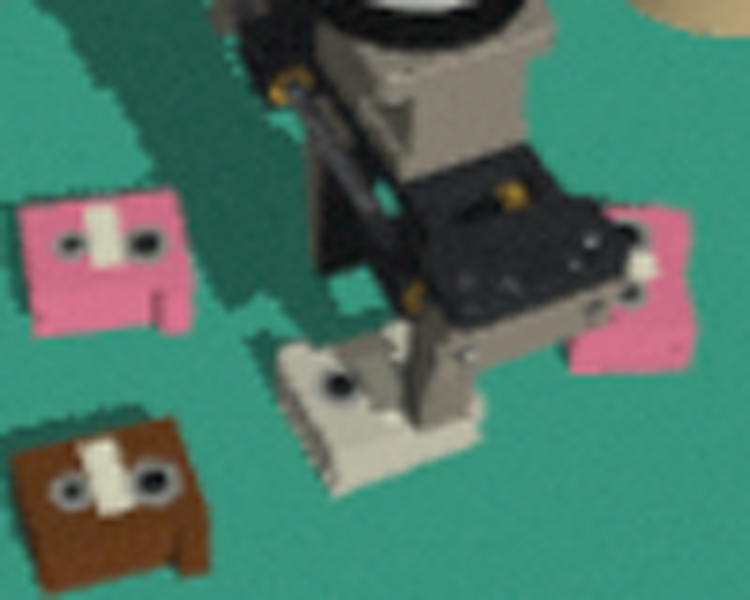

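```bash
python3 - <<'E'
from fit import *
from go import rep
o,R=rep();p=o["eef_pos"]
g=o["finger_gap"]*.092/2;print("half gap",g)
for off in(.025,.034,.040):
  for s in(-1,1):
    q=[]
    for dy in(g,g+.018):
        for dx in(-.01,.01):
            w=p+R[:,0]*dx+R[:,1]*s*dy; w[2]+=off; q.append(((proj("side",w)[0]+.5-[300,230])*7.5).round(0))
    print(off,s,*q)
I=cams.snapshot("side")[...,:]
x0,y0=345,272
print("    ",*range(x0,x0+22))
for y in range(y0,y0+18): print(y,*["%3d"%v for v in I[y,x0:x0+22].min(1)])
E
```

```text
half gap 0.03209928203953302
0.025 -1 [453. 414.] [402. 432.] [477. 452.] [425. 472.]
0.025 1 [371. 283.] [321. 300.] [349. 248.] [300. 265.]
0.034 -1 [454. 397.] [403. 416.] [479. 436.] [427. 455.]
0.034 1 [372. 267.] [322. 284.] [350. 232.] [301. 249.]
0.04 -1 [456. 386.] [404. 405.] [480. 425.] [428. 444.]
0.04 1 [373. 256.] [323. 273.] [351. 221.] [302. 238.]
     345 346 347 348 349 350 351 352 353 354 355 356 357 358 359 360 361 362 363 364 365 366
272  34  35  33  28  31  35  50  65  72  51  40  55  59  47  36  30  38  39  34  42  50  60
273  36  35  34  43  40  49 107 134 152 104  60  58  59  57  54  50  50  47  60  65  81 103
274  43  45  50  71  79  91 134 153 153 105  59  56  60  60  71  90  89  86 104 113 113 111
275  69  77  90  93  92  92  93 133 152  97  49  57  59  67  75 105 112 109 114 113 113 113
276  93  93  93  93  94  96  93 103 139  97  52  59  57  93 102 107 101  95 109 113 112 112
277  99  95  94  96 100 106  97 133 137  84  56  60  59  95  98  88  99  98 106 112 111 112
278 117  93 101 109 106 106 101  89  89  59  51  60  61  95 109 112 104 108 111 113 115 1
[... 314 characters left out ...]
  79  51  54  77  97 106 105 106 109 115 134  93  57  56
283 109 124 138 149 121 103 106 108  79  52  52  83 103 107 103 108 109 121 149 129  67  52
284 144 146 152 155 125 100 114 124  91  57  54  95 105 104 105 107 108 134 156 133  67  55
285 154 155 154 156 154 128 155 179 138  78  58  96 103 106 110 115 120 131 154 128  66  55
286 155 154 155 156 155 155 164 168 159 123  77  97 113 115 136 149 160 164 147  82  54  53
287 154 156 157 156 155 156 155 159 158 164 129 132 141 156 165 163 164 165 151  87  56  54
288 155 154 157 156 156 160 161 165 164 164 163 165 165 164 165 165 166 161 154  95  55  58
289 156 156 161 162 164 166 165 166 164 163 165 165 163 168 165 164 159 136  79  56  53  56
```

```bash
python3 -m creep '{"dp":[[0,0,0.01],[0,0,0.01],[0,0,0.01],[0,0,0.003],[0,0,0],[0,0,0],[0,0,0],[0,0,0]],"yaw":[0,0,0,0,0,0,0,0],"claw":[-0.4,-0.4,-0.4,-0.4,-0.4,-0.4,-0.4,-0.4]}'|grep -E "pos|force"
python3 - <<'E'
from fit import *
I=cams.snapshot("side")
x0,y0=347,276
print("    ",*range(x0,x0+22))
for y in range(y0,y0+22): print(y,*["%3d"%v for v in I[y,x0:x0+22].min(1)])
E
```

```text
eef_pos: [0.4645, -0.2609, -0.0227]
contact_force: [-0.3, 0.3, -0.1]
     347 348 349 350 351 352 353 354 355 356 357 358 359 360 361 362 363 364 365 366 367 368
276  93  76  46  18  24  25  25  18  23  30  38  35  36  50  54  44  34  33  45  41  35  35
277  94  96  64  26  15  30  30  27  23  24  30  39  35  53  73  53  37  31  62  69  45  30
278 100 104  90  50  28  32  34  37  31  26  32  37  38  38  36  41  34  36  58  74  55  42
279  86 102 106  87  47  22  35  41  42  30  28  34  37  39  41  39  35  42  42  43  46  42
280  70  95 107 107  67  28  28  40  44  45  34  26  35  38  48  36  41  44  41  43  39  48
281  65  87 103 106  88  57  37  46  51  54  50  35  34  45  51  51  42  38  46  57  62  80
282  85  90 100 107 108  95  65  56  58  58  53  39  34  37  42  44  48  58  78  93 110 111
283 138 111  95 105 107 108  73  54  56  59  59  52  58  59  57  65  82 105 111 113 113 111
284 150 127  95  96 106 105  67  51  59  60  59  68 101 106 105 112 113 113 114 112 114 109
285 156 155 128  97  99 106  67  54  60  58  69  78 100 110 106 111 113 113 113 113 115 114
286 156 156 154 12
[... 385 characters left out ...]
  72  90  96 107 105 111 114  79  56  57  56  55  53  58
291 166 164 165 165 123  71  52  53  77 100 104 106 106 108 105  70  52  53  52  57  54  54
292 166 165 164 166 124  71  46  51  82 101 105 108 109 107  94  59  52  55  56  54  56  57
293 166 162 161 161 115  53  45  56  96 105 104 107 107 112  86  57  56  55  55  57  55  55
294 162 136 113  81  54  52  50  63  91 105 108  96  86  68  56  57  56  54  51  59  58  55
295  80  55  53  56  57  54  58  66  99  94  68  54  59  54  59  55  57  55  55  53  59  53
296  56  55  53  58  53  55  58  57  52  55  51  55  56  54  59  56  53  54  54  54  59  58
297  56  57  55  56  60  54  56  56  55  55  56  57  56  54  55  57  53  54  55  57  55  56
```

```bash
python3 - <<'E'
from fit import *
from go import rep
o,R=rep();p=o["eef_pos"];print(p)
for t in(.006,.010,.014,.018):
  for z in(0,.005,.01,.015):
    a=p+R[:,0]*.01-R[:,1]*(.0321+t);b=p-R[:,0]*.01-R[:,1]*(.0321+t);c=p+R[:,0]*.01-R[:,1]*.0321
    a[2]=b[2]=c[2]=z;print(t,z,*[proj("side",v)[0].round(1) for v in(c,a,b)])
E
```

```text
[ 0.46442158 -0.26079911 -0.02272242]
0.006 0 [352.  295.7] [353.  297.4] [359.7 294.9]
0.006 0.005 [352.1 294.5] [353.2 296.3] [359.9 293.8]
0.006 0.01 [352.2 293.4] [353.3 295.1] [360.  292.6]
0.006 0.015 [352.3 292.2] [353.4 293.9] [360.1 291.5]
0.01 0 [352.  295.7] [353.7 298.6] [360.4 296.1]
0.01 0.005 [352.1 294.5] [353.8 297.4] [360.6 294.9]
0.01 0.01 [352.2 293.4] [353.9 296.3] [360.7 293.8]
0.01 0.015 [352.3 292.2] [354.  295.1] [360.8 292.6]
0.014 0 [352.  295.7] [354.4 299.7] [361.1 297.2]
0.014 0.005 [352.1 294.5] [354.5 298.6] [361.3 296.1]
0.014 0.01 [352.2 293.4] [354.6 297.4] [361.4 294.9]
0.014 0.015 [352.3 292.2] [354.7 296.3] [361.5 293.8]
0.018 0 [352.  295.7] [355.1 300.9] [361.9 298.4]
0.018 0.005 [352.1 294.5] [355.2 299.8] [362.  297.2]
0.018 0.01 [352.2 293.4] [355.3 298.6] [362.1 296.1]
0.018 0.015 [352.3 292.2] [355.4 297.5] [362.2 294.9]
```

```bash
python3 -m creep '{"dp":[[0,0,0.0025],[0,0,0.0025],[0,0,0.001],[0,0,0.001],[0,0,0.001],[0,0,0.001],[0,0,0.001],[0,0,0]],"yaw":[0,0,0,0,0,0,0,0],"claw":[-0.4,-0.4,-0.4,-0.4,-0.4,-0.4,-0.4,-0.4]}'|grep -E "pos|force"
```

```text
eef_pos: [0.4641, -0.2607, -0.0331]
contact_force: [-0.1, 0.1, 0.8]
```

```bash
python3 -m creep '{"dp":[[0,0,0.001],[0,0,0.001],[0,0,0],[0,0,0],[0,0,0],[0,0,0],[0,0,0],[0,0,0]],"yaw":[0,0,0,0,0,0,0,0],"claw":[-0.4,-0.4,-0.4,-0.4,-0.4,-0.4,-0.4,-0.4]}'|grep -E "pos|force"
```

```text
eef_pos: [0.4642, -0.2607, -0.035]
contact_force: [-0.3, 0.4, 0.5]
```

```bash
python3 -m creep '{"dp":[[0,0,0.001],[0,0,0],[0,0,0.001],[0,0,0],[0,0,0],[0,0,0],[0,0,0],[0,0,0]],"yaw":[0,0,0,0,0,0,0,0],"claw":[-0.4,-0.4,-0.4,-0.4,-0.4,-0.4,-0.4,-0.4]}'|grep -E "pos|force"
```

```text
eef_pos: [0.4644, -0.2608, -0.0357]
contact_force: [-3.5, 2.4, 14.5]
```

```bash
python3 -m creep '{"dp":[[0,0,0.001],[0,0,0],[0,0,0.001],[0,0,0],[0,0,0],[0,0,0],[0,0,0],[0,0,0]],"yaw":[0,0,0,0,0,0,0,0],"claw":[-0.4,-0.4,-0.4,-0.4,-0.4,-0.4,-0.4,-0.4]}'|grep -E "pos|force"
```

```text
eef_pos: [0.4645, -0.2608, -0.0358]
contact_force: [-8.6, 6.4, 36.0]
```

```bash
python3 -m creep '{"dp":[[0,0,-0.01],[0,0,-0.009],[0,0,0],[0,0,0],[0,0,0],[0,0,0],[0,0,0],[0,0,0]],"yaw":[0,0,0,0,0,0,0,0],"claw":[-0.4,-0.4,-0.4,1,1,1,1,1]}' 20 ; python3 -m creep '{"dp":[[0,0,0],[0,0,-0.02],[0,0,-0.04],[0,0,-0.04],[0,0,0],[0,0,0],[0,0,0],[0,0,0]],"yaw":[0,0,0,0,0,0,0,0],"claw":[1,1,1,1,1,1,1,1]}' ; python3 go.py .5287 .0867 .08 91.45; python3 - <<'E'
from fit import *
ck=lambda p:[box(-.03,.03,-.022,.022,0,.024),box(-.028,-.017,.02,.029,0,.022)]
for c in K:
    im=cams.snapshot(c)
    for d in cams.silhouettes(c,"cassette_center")[:5]:print(c,round(d["score"],2),d["rect"])
cv2.imwrite("pics/h.png",cams.snapshot("side")[200:300,300:420,::-1])
E
```

```text
t: 19.9
eef_pos: [0.4639, -0.2606, -0.0203]
orientation: [-0.267, -3.13, -0.0]
contact_force: [0.6, -1.0, -0.3]
finger_gap: 0.477
t: 20.7
eef_pos: [0.4632, -0.2602, 0.0787]
orientation: [-0.266, -3.128, -0.001]
contact_force: [-0.6, -0.5, -0.2]
finger_gap: 0.477
t 20.7 pos [ 0.4632 -0.2602  0.0787] ydir 80.27 zax [-0.002  0.001 -1.   ] F [-0.6 -0.5 -0.2] gap 0.477 q7 2.1
yaw -0.1952 then dp [-0.0743  0.3452 -0.0013] dp before yaw [-0.0059  0.353  -0.0012]
top 0.77 [409.6, 181.7, 430.1, 203.0]
top 0.77 [378.5, 230.9, 397.0, 251.6]
top 0.62 [361.1, 122.6, 397.7, 156.3]
side 0.95 [301.9, 255.5, 324.3, 278.2]
side 0.75 [302.9, 284.5, 328.2, 311.5]
side 0.66 [371.3, 257.3, 395.5, 280.1]
side 0.53 [335.7, 249.7, 366.5, 269.8]
```

```bash
python3 -m creep '{"dp":[[0,0,0],[0,0,0],[-0.0093,0.0433,0],[-0.0093,0.0433,0],[-0.0093,0.0433,0],[-0.0093,0.0433,0],[-0.0093,0.0433,0],[-0.0093,0.0433,0]],"yaw":[-0.1,-0.095,0,0,0,0,0,0],"claw":[1,1,1,1,1,1,1,1]}'|grep -E "pos|force" ; python3 -m creep '{"dp":[[-0.0093,0.0433,0],[-0.0093,0.0433,0],[0,0,0.01],[0,0,0.015],[0,0,0],[0,0,0],[0,0,0],[0,0,0]],"yaw":[0,0,0,0,0,0,0,0],"claw":[1,1,1,1,1,1,1,1]}'; python3 go.py .5287 .0881 .04 91.45; python3 - <<'E'
from fit import *
for c in K: cv2.imwrite(f"pics/{c}2.png",cams.snapshot(c)[...,::-1])
s=cv2.imread("pics/side2.png");t=cv2.imread("pics/top2.png")
cv2.imwrite("pics/o2.png",np.hstack([cv2.resize(s[150:215,270:335],(520,520),interpolation=cv2.INTER_CUBIC),cv2.resize(t[170:240,295:330],(260,520),interpolation=cv2.INTER_CUBIC)]))
E
```

```text
eef_pos: [0.5135, 0.0021, 0.08]
contact_force: [1.2, 0.5, 0.3]
t: 22.55
eef_pos: [0.5303, 0.087, 0.0556]
orientation: [-0.038, 3.14, 0.0]
contact_force: [-0.6, -0.4, 0.1]
finger_gap: 0.478
t 22.55 pos [0.5303 0.087  0.0556] ydir 91.39 zax [ 0.001  0.    -1.   ] F [-0.6 -0.4  0.1] gap 0.478 q7 1.57
yaw -0.0011 then dp [0.0016 0.0011 0.0156] dp before yaw [0.0016 0.0011 0.0156]
```

View pics/o2.png

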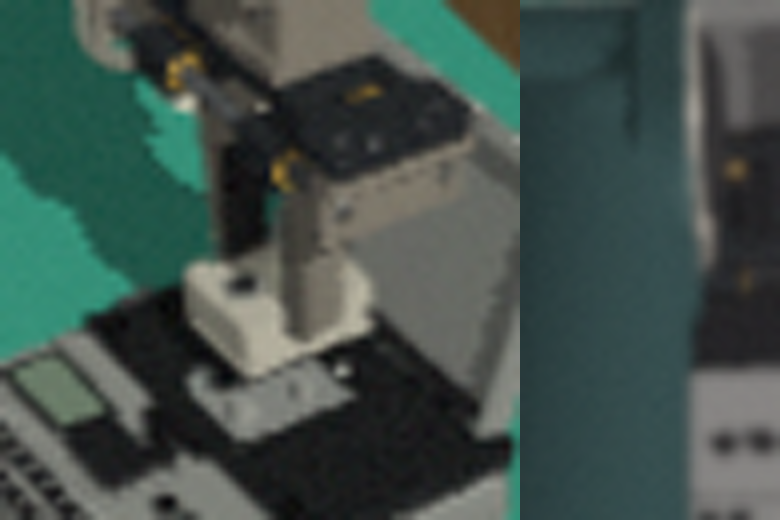

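The side crop shows the cassette level in the jaws and hanging right over the bay. Its lower corner is at crop (248,375) and the bay's near rim corner at (240,440). Next I measure the offset between the two.

```bash
python3 - <<'E'
import re
src=open("bay.py").read().replace("side=(285,188,316,210)","side=(288,192,320,209)").replace("lab=l[h//2,w//2]","lab=l[h//2,w//2] if c=='top' else l[int((200-y0)*S),int((304-x0)*S)]")
open("bay.py","w").write(src)
E
python3 bay.py
python3 - <<'E'
import cv2,numpy as np
a=cv2.imread("pics/side2.png").max(2);b=cv2.imread("pics/side1.png").max(2)
print("side2    ",*range(290,320))
for y in range(180,200): print(y,*["%3d"%v for v in a[y,290:320]])
print("side1    ",*range(290,320))
for y in range(192,209): print(y,*["%3d"%v for v in b[y,290:320]])
E
```

```text
top 258.63888888888886
side 80.91666666666667
('top',) 0 None [0.5287 0.0867 0.0253] 0.122
('top',) 0 0.025 [0.5287 0.0867] 0.122
('top',) 1 None [0.5269 0.0862 0.0223] 0.179
('top',) 1 0.025 [0.528  0.0858] 0.179
('side',) 0 None [0.5264 0.0845 0.0264] 0.336
('side',) 0 0.025 [0.5251 0.085 ] 0.343
('side',) 1 None [0.5238 0.0845 0.0305] 1.125
('side',) 1 0.025 [0.5266 0.0836] 1.111
('top', 'side') 0 None [0.5267 0.0854 0.023 ] 0.495
('top', 'side') 0 0.025 [0.5271 0.085 ] 0.496
('top', 'side') 1 None [0.5268 0.0849 0.0241] 1.294
('top', 'side') 1 0.025 [0.5268 0.084 ] 1.292
side2     290 291 292 293 294 295 296 297 298 299 300 301 302 303 304 305 306 307 308 309 310 311 312 313 314 315 316 317 318 319
180  86  85  84  85  84  86  82  59  32  23  20  28  38  65  84  67  60  67  69  74 111 126 105  91 100 106 106 104 106 104
181  86  86  86  85  88  89  85  61  35  27  39  62  82  96 101  68  63  69  71  79  81 109 120 101 101 104 105 105 106 104
182  86  87  85  90 103 114 104  90  68  67  91 102 101 105 108  67  60  72  76 106 121 119 126 129 116 106 106 106 106 105
183  87  87  86 
[... 3629 characters left out ...]
  83  80  80  74  72  58  28  22  22  15  20  21  20  19  18  20  16  21  31  29
204  25  30  25  22  25  27  30  23  28  63  77  74  62  50  32  13  21  20  15  10  19  20  19  18  17  18  20  20  27  29
205  20  41  36  27  21  28  25  24  21  29  39  46  27  21  22  16  21  21  17  20  19  18  21  20  19  18  21  29  27  25
206  16  34  65  59  34  30  33  22  22  16  15  20   7  17  16  19  21  14  18  19  20  20  16  23  19  18  14  25  29  29
207  30  47 111 118  80  79  66  36  19  19  14  21  21  20  21  19  19  12  13  24  17  20  13  20  20  20  18  21  22  27
208  75  85 119 132 133 133 118  78  35  23  14  23  21  17  19  17  16  18  19  20  17  20  20  13  17  16  16  22  13  26
```

```bash
python3 - <<'E'
from fit import *
from scipy.optimize import least_squares
def solve(xe,ye,hx,hy,z,a=.0245):
    def f(p):
        w=world([[-hx,-hy,z],[-hx,hy,z],[hx,-hy,z]],p[0],p[1],a);q=proj("side",w)
        def d(A,B,P):
            u=(B-A)/np.linalg.norm(B-A);P=np.array(P)-A;return P[:,0]*u[1]-P[:,1]*u[0]
        return np.r_[d(q[0],q[1],xe),d(q[0],q[2],ye)]
    r=least_squares(f,[.528,.087]);return r.x.round(4),r.fun.round(2)
print("bay",*solve([(294.6,200),(295.6,201),(296.6,202),(297.6,203),(298.6,204)],[(301,204.9),(303,204),(305,203.2),(307,202.2),(309,201.1),(311,200.5)],.031,.023,.048))
for z in(.0745,.0756,.077):
  print("cas",z,*solve([(294.3,191),(295.2,192),(296.25,193),(297.25,194),(298.3,195),(299.3,196)],[(309,193.7),(310,193.3),(311,192.65),(312,192.3),(313,192),(314,191.7)],.03,.022,z))
E
python3 go.py
```

```text
bay [0.5243 0.0817] [ 0.02  0.01  0.   -0.01 -0.02 -0.11 -0.07 -0.11  0.02  0.25  0.02]
cas 0.0745 [0.5305 0.0867] [-0.05  0.03  0.01  0.02 -0.01  0.01 -0.05 -0.06  0.15  0.09 -0.01 -0.12]
cas 0.0756 [0.5299 0.0855] [-0.05  0.03  0.01  0.02 -0.01  0.01 -0.05 -0.06  0.15  0.09 -0.01 -0.12]
cas 0.077 [0.529 0.084] [-0.05  0.03  0.01  0.02 -0.01  0.01 -0.05 -0.06  0.15  0.09 -0.01 -0.12]
t 22.65 pos [0.5302 0.0872 0.0555] ydir 91.41 zax [ 0.001  0.    -1.   ] F [0.7 1.  0.7] gap 0.476 q7 1.57
```

```bash
python3 - <<'E'
import cv2
b=cv2.imread("pics/top1.png").max(2)
print("top1    ",*range(298,323))
for y in range(192,221): print(y,*["%3d"%v for v in b[y,298:323]])
E
sed -e 's/g>75/g>52/' bay.py > bay2.py; python3 bay2.py | grep 0.025
```

```text
top1     298 299 300 301 302 303 304 305 306 307 308 309 310 311 312 313 314 315 316 317 318 319 320 321 322
192  36  35  37  36  35  38  37  36  39  37  39  38  37  38  38  40  40  37  35  32  34  38  38  36  36
193  31  33  32  33  36  36  34  32  35  38  38  35  38  38  39  39  36  39  38  35  35  36  37  38  38
194  27  26  28  27  28  32  32  35  33  34  33  35  37  35  37  39  39  39  40  36  37  38  38  38  37
195  27  28  26  25  27  30  30  32  32  33  37  45  52  49  48  46  43  47  43  41  37  39  39  37  40
196  27  25  26  26  29  42  51  52  53  53  61  73  81  80  80  69  66  69  66  51  41  38  38  38  38
197  26  24  26  26  38  61  74  76  76  76  78  88  92  94 100  89  83  85  78  56  41  37  35  36  38
198  27  27  29  28  42  70  84  87  86  87  88  90  91  94  98  92  89  87  81  59  40  29  34  30  35
199  27  26  27  30  44  73  85  90  89  89  90  90  90  90  91  89  88  89  81  59  36  30  30  27  30
200  27  27  23  29  43  72  86  89  89  90  90  92  93  91  90  90  89  88  82  59  34  26  28  27  29
201  26  28  29  29  43  72  86  90  89  89  90  94  94
[... 1715 characters left out ...]
8  34  37  38  37  37  37  36  33  35  34  35  33  34  31  35  36  37  33  36  36  35  33  34  34  33
219  41  41  44  46  50  48  43  42  44  44  47  48  45  47  45  46  44  44  50  58  63  66  67  70  69
220  72  72  74  76  82  78  67  68  71  71  68  70  68  69  70  69  63  65  76  94 108 111 111 113 113
('top',) 0 0.025 [0.5272 0.0858] 0.1
('top',) 1 0.025 [0.5269 0.0855] 0.058
('side',) 0 None [0.5255 0.0825 0.025 ] 0.179
('side',) 0 0.025 [0.5255 0.0827] 0.179
('side',) 1 None [0.5243 0.082  0.0259] 0.45
('side',) 1 0.025 [0.5244 0.0816] 0.454
('top', 'side') 0 None [0.5261 0.0843 0.0254] 0.355
('top', 'side') 0 0.025 [0.5263 0.0845] 0.359
('top', 'side') 1 0.025 [0.5253 0.0827] 0.655
```

```bash
python3 -m creep '{"dp":[[0.002,-0.0009,0],[0.0021,0,0],[0,0,0.01],[0,0,0.01],[0,0,0.004],[0,0,0.001],[0,0,0],[0,0,0]],"yaw":[0,0,0,0,0,0,0,0],"claw":[1,1,1,1,1,1,1,1]}' 25; python3 -m creep '{"dp":[[0,0,0.001],[0,0,0],[0,0,0.001],[0,0,0],[0,0,0],[0,0,0],[0,0,0],[0,0,0]],"yaw":[0,0,0,0,0,0,0,0],"claw":[1,1,1,1,1,1,1,1]}'|grep -E "pos|force"
```

```text
t: 23.45
eef_pos: [0.526, 0.0864, 0.0301]
orientation: [-0.039, 3.141, 0.0]
contact_force: [-0.4, 0.2, 0.0]
finger_gap: 0.474
eef_pos: [0.5258, 0.0864, 0.028]
contact_force: [-0.0, 0.3, -1.2]
```

```bash
python3 -m creep '{"dp":[[0,0,0.001],[0,0,0],[0,0,0.001],[0,0,0],[0,0,0],[0,0,0],[0,0,0],[0,0,0]],"yaw":[0,0,0,0,0,0,0,0],"claw":[1,1,1,1,1,1,1,1]}'|grep -E "pos|force"
```

```text
eef_pos: [0.5258, 0.0864, 0.026]
contact_force: [-0.3, -0.6, -0.9]
```

```bash
python3 -m creep '{"dp":[[0,0,0.001],[0,0,0],[0,0,0],[0,0,0],[0,0,0],[0,0,0],[0,0,0],[0,0,0]],"yaw":[0,0,0,0,0,0,0,0],"claw":[1,1,1,1,1,1,1,1]}'|grep -E "pos|force|tor"; python3 go.py
```

```text
eef_pos: [0.5259, 0.0862, 0.025]
contact_force: [1.1, -1.9, -1.1]
t 25.85 pos [0.5259 0.0862 0.025 ] ydir 91.43 zax [ 0. -0. -1.] F [ 1.1 -1.9 -1.1] gap 0.474 q7 1.59
```

```bash
python3 -m creep '{"dp":[[-0.0002,-0.0005,0],[0,0,0.001],[0,0,0],[0,0,0],[0,0,0],[0,0,0],[0,0,0],[0,0,0]],"yaw":[0,0,0,0,0,0,0,0],"claw":[1,1,1,1,1,1,1,1]}'|grep -E "pos|force|tor"
```

```text
eef_pos: [0.526, 0.086, 0.024]
contact_force: [0.3, -1.1, -0.1]
```

```bash
python3 -m creep '{"dp":[[0,0,0.001],[0,0,0],[0,0,0],[0,0,0],[0,0,0],[0,0,0],[0,0,0],[0,0,0]],"yaw":[0,0,0,0,0,0,0,0],"claw":[1,1,1,1,1,1,1,1]}'|grep -E "pos|force|tor"
```

```text
eef_pos: [0.5262, 0.086, 0.0231]
contact_force: [1.0, -1.2, 0.5]
```

```bash
python3 -m creep '{"dp":[[-0.0002,-0.0004,0.0005],[0,0,0.0005],[0,0,0],[0,0,0.0005],[0,0,0.0005],[0,0,0],[0,0,0],[0,0,0]],"yaw":[0,0,0,0,0,0,0,0],"claw":[1,1,1,1,1,1,1,1]}'|grep -E "pos|force|tor"
```

```text
eef_pos: [0.5262, 0.0857, 0.0211]
contact_force: [0.8, 0.7, 4.7]
```

```bash
python3 -m creep '{"dp":[[0,0,0.0005],[0,0,0.0005],[0,0,0],[0,0,0.0005],[0,0,0.0005],[0,0,0],[0,0,0],[0,0,0]],"yaw":[0,0,0,0,0,0,0,0],"claw":[1,1,1,1,1,1,1,1]}'|grep -E "pos|force|tor"
```

```text
eef_pos: [0.526, 0.0854, 0.0189]
contact_force: [0.0, -1.1, -0.2]
```

```bash
python3 -m creep '{"dp":[[0,-0.0002,0.0005],[0,0,0.0005],[0,0,0],[0,0,0.0005],[0,0,0.0005],[0,0,0],[0,0,0],[0,0,0]],"yaw":[0,0,0,0,0,0,0,0],"claw":[1,1,1,1,1,1,1,1]}'|grep -E "pos|force|tor"; python3 go.py
```

```text
eef_pos: [0.5261, 0.0853, 0.0169]
contact_force: [1.9, 0.2, 0.3]
t 29.85 pos [0.5261 0.0853 0.0169] ydir 91.44 zax [-0. -0. -1.] F [1.9 0.2 0.3] gap 0.475 q7 1.59
```

```bash
python3 -m creep '{"dp":[[0,0,0.0005],[0,0,0],[0,0,0.0005],[0,0,0],[0,0,0],[0,0,0],[0,0,0],[0,0,0]],"yaw":[0,0,0,0,0,0,0,0],"claw":[1,1,1,1,1,1,1,1]}'|grep -E "pos|force|gap"; python3 go.py
```

```text
eef_pos: [0.526, 0.0853, 0.0159]
contact_force: [1.6, -0.3, -2.5]
finger_gap: 0.477
t 30.65 pos [0.526  0.0853 0.0159] ydir 91.44 zax [-0. -0. -1.] F [ 1.6 -0.3 -2.5] gap 0.477 q7 1.6
```

```bash
python3 -m creep '{"dp":[[0,0,0.0005],[0,0,0],[0,0,0.0005],[0,0,0],[0,0,0.0005],[0,0,0],[0,0,0],[0,0,0]],"yaw":[0,0,0,0,0,0,0,0],"claw":[1,1,1,1,1,1,1,1]}'|grep -E "pos|force|gap"
```

```text
eef_pos: [0.5263, 0.0854, 0.0145]
contact_force: [-0.2, -0.1, -1.9]
finger_gap: 0.475
```

```bash
python3 -m creep '{"dp":[[0,0,0.0005],[0,0,0],[0,0,0.0005],[0,0,0],[0,0,0],[0,0,0],[0,0,0],[0,0,0]],"yaw":[0,0,0,0,0,0,0,0],"claw":[1,1,1,1,1,1,1,1]}'|grep -E "pos|force|gap"
```

```text
eef_pos: [0.5261, 0.0853, 0.0135]
contact_force: [0.1, 0.3, -0.6]
finger_gap: 0.473
```

```bash
python3 -m creep '{"dp":[[0,0,0.0005],[0,0,0],[0,0,0],[0,0,0],[0,0,0],[0,0,0],[0,0,0],[0,0,0]],"yaw":[0,0,0,0,0,0,0,0],"claw":[1,1,1,1,1,1,1,1]}'|grep -E "pos|force|gap"; python3 - <<'E'
from fit import *
s=cams.snapshot("side");t=cams.snapshot("top")
cv2.imwrite("pics/side3.png",s[...,::-1])
a=s.max(2)
print("side3    ",*range(290,320))
for y in range(186,208): print(y,*["%3d"%v for v in a[y,290:320]])
for z in(.034,.038,.042):
  w=world([[-.03,-.022,z+.024],[.03,-.022,z+.024],[-.03,.022,z+.024],[.03,.022,z+.024]],.5258,.0836,.0245);print(z,proj("side",w).round(1).tolist())
E
```

```text
eef_pos: [0.5262, 0.0853, 0.0134]
contact_force: [-1.8, -0.4, 5.3]
finger_gap: 0.475
side3     290 291 292 293 294 295 296 297 298 299 300 301 302 303 304 305 306 307 308 309 310 311 312 313 314 315 316 317 318 319
186  35  21  19  13  15  35  58  45  23  18  20  21  15  23  38  60  67  64  70  76  86 115 123 125 117 110 122 124 126 125
187  21  23  16  18  18  30  60  44  19  21  23  17  21  17  25  59  69  71  77  86  90 111 104 117 124 124 126 125 125 126
188  24  19  13  21  19  24  56  44  22  22  15  15  25  23  20  59  69  73  76  90  89  94  88 105 119 125 123 125 123 124
189  27  28  23  20  22  12  61  50  21  19  24  22  16  23  12  55  68  70  73  91 116  99  95 120 126 126 119 118 116 113
190  30  26  29  21  16  18  60  52  25  22  24  23  21  26  28  58  67  74  78  89 117 123 115 121 120 115  90  70  61  89
191  30  29  29  31  25  23  51  42  28  15  28  28  43  64  66  64  66  73  93  93 114 124 114 116  88  56  31  27  28  50
192  28  28  28  27  28  36  44  39  34  41  60  71  92 101  89  64  62  69  72  96 118 124  99  52  30  28  35  36  34  27
193  27  28  35  
[... 1355 characters left out ...]
 27  18  25  28  26  30  27  38  86 136 164 140 105  61  32  31  27  28  30  31  30  31  27  22  30  30  26  27  29
205  24  43  36  26  26  26  27  26  31  38  67  87  60  22  30  26  30  26  29  28  26  30  30  27  31  30  26  31  26  26
206  19  31  66  57  31  32  28  31  26  36  31  31  29  28  27  29  31  27  29  27  33  28  26  29  30  28  25  28  28  26
207  32  50 110 117  80  78  65  37  25  26  30  28  28  26  26  26  26  29  25  26  20  31  26  27  30  29  23  28  28  32
0.034 [[299.9, 202.2], [315.4, 195.6], [292.9, 195.2], [308.2, 188.9]]
0.038 [[299.9, 201.2], [315.4, 194.7], [292.9, 194.2], [308.2, 188.0]]
0.042 [[299.8, 200.2], [315.4, 193.7], [292.8, 193.3], [308.2, 187.0]]
```

```bash
python3 -m creep '{"dp":[[0,0,-0.0005],[0,0,0],[0,0,0],[0,0,0],[0,0,-0.02],[0,0,-0.015],[0,0,0],[0,0,0]],"yaw":[0,0,0,0,0,0,0,0],"claw":[-0.25,-0.25,-0.25,-0.25,-0.25,-0.25,1,1]}' ; python3 -m creep '{"dp":[[0,0,0],[0,0,0],[0,0,0],[0,0,0.01],[0,0,0.01],[0,0,0.003],[0,0,0],[0,0,0]],"yaw":[0,0,0,0,0,0,0,0],"claw":[1,1,1,1,1,1,1,1]}'
```

```text
t: 33.95
eef_pos: [0.5262, 0.0855, 0.0483]
orientation: [-0.04, 3.141, 0.0]
contact_force: [0.4, -0.0, -0.1]
finger_gap: 0.474
t: 34.75
eef_pos: [0.5262, 0.0852, 0.0253]
orientation: [0.039, -3.141, 0.0]
contact_force: [-0.8, -0.1, 0.4]
finger_gap: 0.007
```

```bash
python3 -m creep '{"dp":[[0,0,0.001],[0,0,0],[0,0,0.001],[0,0,0],[0,0,0.0005],[0,0,0],[0,0,0],[0,0,0]],"yaw":[0,0,0,0,0,0,0,0],"claw":[1,1,1,1,1,1,1,1]}' | grep -E "pos|force"; python3 - <<'E'
from fit import *
s=cams.snapshot("side")
cv2.imwrite("pics/side4.png",s[...,::-1])
E
```

```text
eef_pos: [0.5262, 0.0853, 0.023]
contact_force: [-0.2, -0.2, -0.2]
```

```bash
python3 -m creep '{"dp":[[0,0,0.0005],[0,0,0],[0,0,0],[0,0,0.0005],[0,0,0],[0,0,0],[0,0,0],[0,0,0]],"yaw":[0,0,0,0,0,0,0,0],"claw":[1,1,1,1,1,1,1,1]}' | grep -E "pos|force"
```

```text
eef_pos: [0.5262, 0.0853, 0.0223]
contact_force: [-1.9, -0.1, 6.7]
```

Contact at 0.0223 means the cassette top is at about 58 mm, so it is home. I'll give it one more light press, then go over and behind the cover.

```bash
python3 -m creep '{"dp":[[0,0,0.0004],[0,0,0],[0,0,0],[0,0,0],[0,0,0],[0,0,0],[0,0,0],[0,0,0]],"yaw":[0,0,0,0,0,0,0,0],"claw":[1,1,1,1,1,1,1,1]}' | grep -E "pos|force";python3 -m creep '{"dp":[[0,0,-0.02],[0,0,-0.04],[0,0,-0.043],[0,0,-0.04],[-0.035,0,0],[-0.05,0,0],[-0.05,0,0],[0,0,0]],"yaw":[0,0,0,0,0,0,0,0],"claw":[1,1,1,1,1,1,1,1]}' | grep -E "pos|force";python3 go.py .661 .0886 .107 91.4; python3 - <<'E'
from fit import *
t=cams.snapshot("top");s=cams.snapshot("side")
for n,im in(("top5",t),("side5",s)): cv2.imwrite(f"pics/{n}.png",im[...,::-1])
for c in K: print(c,[(round(d["score"],2),d["rect"]) for d in cams.silhouettes(c,"cover")[:1]])
# expected front edge corners of open cover
for hx in(.578,.581,.584):
  for th in(1.9,):
    X=hx-.486; e=[[X-.110*np.cos(th)+.010*np.sin(th),y,.054+.110*np.sin(th)+.010*np.cos(th)] for y in(-.08,.08)]
    w=world(e,.486,.0857,.0245); print(hx,w[0].round(3),[proj(c,w).round(1).tolist() for c in K])
E
```

```text
eef_pos: [0.5263, 0.0854, 0.0223]
contact_force: [-2.8, -0.8, 8.6]
eef_pos: [0.6654, 0.0884, 0.1622]
contact_force: [-1.2, -0.8, -0.1]
t 38.0 pos [0.6654 0.0884 0.1622] ydir 91.43 zax [ 0.001 -0.002 -1.   ] F [-1.2 -0.8 -0.1] gap -0.0 q7 1.58
yaw 0.0005 then dp [0.0044 0.0003 0.0552] dp before yaw [0.0045 0.0004 0.0552]
top [(0.92, [317.8, 166.6, 333.4, 192.6])]
side [(0.75, [303.6, 149.4, 342.6, 203.1])]
0.578 [0.625 0.009 0.155] [[[333.8, 168.2], [279.5, 170.3]], [[342.7, 172.8], [314.5, 150.4]]]
0.581 [0.628 0.009 0.155] [[[333.8, 167.2], [279.5, 169.3]], [[343.5, 172.5], [315.2, 150.2]]]
0.584 [0.631 0.009 0.155] [[[333.7, 166.2], [279.4, 168.3]], [[344.3, 172.2], [316.0, 149.9]]]
```

```bash
python3 -m creep '{"dp":[[0,0,0.03],[0,0,0.025],[0,0,0],[0.016,0,0],[0.016,0,0],[0.016,0,0],[0.016,0,0],[0,0,0]],"yaw":[0,0,0,0,0,0,0,0],"claw":[1,1,1,1,1,1,1,1]}' | grep -E "pos|force"; python3 - <<'E'
from fit import *
cams.snapshot("top");cams.snapshot("side")
for c in K: print(c,[(round(d["score"],2),d["rect"]) for d in cams.silhouettes(c,"cover")[:1]])
E
```

```text
eef_pos: [0.597, 0.0875, 0.1122]
contact_force: [1.4, 0.1, 0.8]
top [(0.57, [316.3, 182.7, 332.9, 192.5])]
side []
```

```bash
python3 -m creep '{"dp":[[0.0104,0,0.0016],[0.0104,0,0.0016],[0.0138,0,0.003],[0.0138,0,0.003],[0.009,0,0.004],[0.0085,0,0.005],[0.008,0,0.0055],[0,0,0]],"yaw":[0,0,0,0,0,0,0,0],"claw":[1,1,1,1,1,1,1,1]}' | grep -E "pos|force"; python3 go.py .5046 .0849 .0659 91.43
```

```text
eef_pos: [0.5213, 0.0852, 0.0849]
contact_force: [1.1, 0.6, 1.1]
t 40.0 pos [0.5213 0.0852 0.0849] ydir 91.45 zax [-0.003 -0.    -1.   ] F [1.1 0.6 1.1] gap 0.005 q7 1.55
yaw 0.0004 then dp [0.0167 0.0002 0.019 ] dp before yaw [0.0167 0.0002 0.0191]
```

```bash
python3 -m creep '{"dp":[[0.006,0,0.006],[0.0055,0,0.0065],[0.005,0,0.0065],[0.0025,0,0.0045],[0.0025,0,0.0045],[0.0025,0,0.0045],[0,0,0.0045],[0,0,0]],"yaw":[0,0,0,0,0,0,0,0],"claw":[1,1,1,1,1,1,1,1]}' | grep -E "pos|force"; python3 - <<'E'
from fit import *
s=cams.snapshot("side");cams.snapshot("top")
for c in K: print(c,[(round(d["score"],2),d["rect"]) for d in cams.silhouettes(c,"cover")[:1]])
cv2.imwrite("pics/c6.png",cv2.resize(s[150:230,255:345],(720,600),interpolation=cv2.INTER_CUBIC)[...,::-1])
E
python3 go.py
```

```text
eef_pos: [0.4979, 0.0846, 0.048]
contact_force: [-0.1, 0.4, 3.9]
top [(0.59, [320.8, 188.8, 334.2, 223.1])]
side [(0.77, [275.8, 180.6, 330.9, 209.2])]
t 41.0 pos [0.4988 0.0846 0.0488] ydir 91.44 zax [-0.001 -0.    -1.   ] F [-1.   0.7  3.1] gap 0.004 q7 1.57
```

View pics/c6.png

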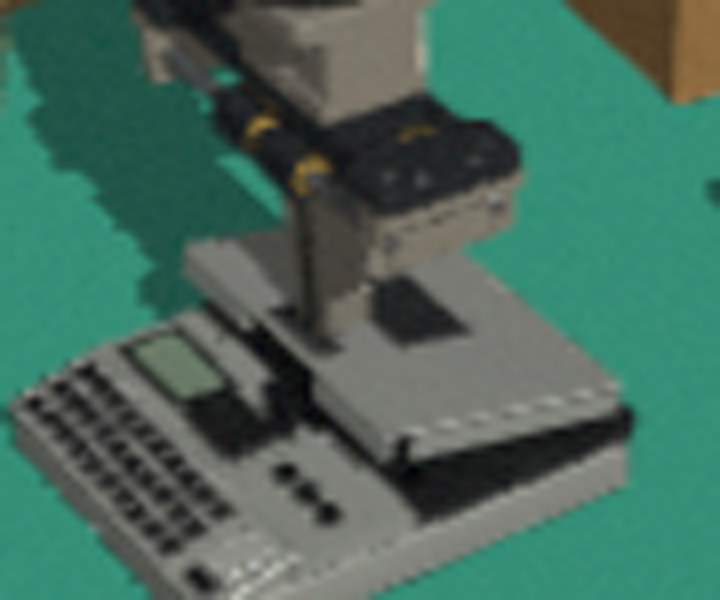

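The cover is nearly down, about 0.2 rad open. The finger is on its top face at crop (325,340), just behind the front edge at (290,380). I'm lowering to the catch now.

```bash
python3 -m creep '{"dp":[[0.001,0,0.004],[0.001,0,0.004],[0.001,0,0.003],[0.0005,0,0.002],[0,0,0.001],[0,0,0],[0,0,0],[0,0,0]],"yaw":[0,0,0,0,0,0,0,0],"claw":[1,1,1,1,1,1,1,1]}' | grep -E "pos|force"
```

```text
eef_pos: [0.4959, 0.0846, 0.035]
contact_force: [-1.0, 0.3, 2.4]
```

```bash
python3 -m creep '{"dp":[[0,0,0.001],[0,0,0],[0,0,0.0005],[0,0,0],[0,0,0.0005],[0,0,0],[0,0,0],[0,0,0]],"yaw":[0,0,0,0,0,0,0,0],"claw":[1,1,1,1,1,1,1,1]}' | grep -E "pos|force"
```

```text
eef_pos: [0.4956, 0.0846, 0.0328]
contact_force: [-0.9, -0.5, 2.5]
```

```bash
python3 -m creep '{"dp":[[0,0,0.001],[0,0,0],[0,0,0.0005],[0,0,0],[0,0,0.0005],[0,0,0],[0,0,0],[0,0,0]],"yaw":[0,0,0,0,0,0,0,0],"claw":[1,1,1,1,1,1,1,1]}' | grep -E "pos|force"
```

```text
eef_pos: [0.4955, 0.0846, 0.0316]
contact_force: [-4.2, -0.5, 12.2]
```

```bash
python3 -m creep '{"dp":[[0,0,0.0005],[0,0,0],[0,0,0.0005],[0,0,0],[0,0,0],[0,0,0],[0,0,0],[0,0,0]],"yaw":[0,0,0,0,0,0,0,0],"claw":[1,1,1,1,1,1,1,1]}' | grep -E "pos|force"
```

```text
eef_pos: [0.4953, 0.0846, 0.0299]
contact_force: [-3.7, 0.6, 5.8]
```

```bash
python3 -m creep '{"dp":[[0,0,0.0005],[0,0,0],[0,0,0.0003],[0,0,0],[0,0,0],[0,0,0],[0,0,0],[0,0,0]],"yaw":[0,0,0,0,0,0,0,0],"claw":[1,1,1,1,1,1,1,1]}' | grep -E "pos|force"
```

```text
eef_pos: [0.4958, 0.0846, 0.0291]
contact_force: [0.5, 0.8, 0.4]
```

```bash
python3 -m creep '{"dp":[[0,0,0.0004],[0,0,0],[0,0,0],[0,0,0],[0,0,0],[0,0,0],[0,0,0],[0,0,0]],"yaw":[0,0,0,0,0,0,0,0],"claw":[1,1,1,1,1,1,1,1]}' | grep -E "pos|force"
```

```text
eef_pos: [0.4959, 0.0846, 0.0287]
contact_force: [1.3, 1.3, 0.1]
```

```bash
python3 -m creep '{"dp":[[0,0,0.0004],[0,0,0],[0,0,0.0004],[0,0,0],[0,0,0],[0,0,0],[0,0,0],[0,0,0]],"yaw":[0,0,0,0,0,0,0,0],"claw":[1,1,1,1,1,1,1,1]}' | grep -E "pos|force"
```

```text
eef_pos: [0.4958, 0.0846, 0.0284]
contact_force: [-1.9, -1.3, 7.7]
```

```bash
python3 -m creep '{"dp":[[0,0,0.0003],[0,0,0],[0,0,0],[0,0,0],[0,0,0],[0,0,0],[0,0,0],[0,0,0]],"yaw":[0,0,0,0,0,0,0,0],"claw":[1,1,1,1,1,1,1,1]}' | grep -E "pos|force"
```

```text
eef_pos: [0.4959, 0.0846, 0.0284]
contact_force: [-2.5, -0.6, 10.6]
```

```bash
python3 -m creep '{"dp":[[0,0,0.0004],[0,0,0],[0,0,0],[0,0,0],[0,0,0],[0,0,0],[0,0,0],[0,0,0]],"yaw":[0,0,0,0,0,0,0,0],"claw":[1,1,1,1,1,1,1,1]}' | grep -E "pos|force"; python3 go.py
```

```text
eef_pos: [0.4959, 0.0846, 0.0283]
contact_force: [-3.7, 0.1, 13.4]
t 48.2 pos [0.4959 0.0846 0.0283] ydir 91.43 zax [-0.     0.001 -1.   ] F [-3.7  0.1 13.4] gap 0.001 q7 1.58
```

```bash
python3 -m creep '{"dp":[[0,0,-0.001],[0,0,-0.0005],[0,0,-0.0005],[0,0,0],[0,0,0],[0,0,0],[0,0,0],[0,0,0]],"yaw":[0,0,0,0,0,0,0,0],"claw":[1,1,1,1,1,1,1,1]}' | grep -E "pos|force"
```

```text
eef_pos: [0.4958, 0.0846, 0.0291]
contact_force: [-0.5, 0.6, 0.3]
```

```bash
python3 -m creep '{"dp":[[0,0,-0.005],[0,0,-0.02],[0,0,-0.04],[0,0,-0.04],[0,-0.05,-0.02],[0,-0.05,0],[0,-0.05,0],[0,-0.05,0]],"yaw":[0,0,0,0,0,0,0,0],"claw":[1,1,1,1,1,1,1,1]}' | grep -E "pos|force"; python3 -m creep '{"dp":[[0,-0.05,0],[0,-0.05,0],[0,-0.05,0],[0,0,0],[0,0,0],[0,0,0],[0,0,0],[0,0,0]],"yaw":[0,0,0,0,0,0,0,0],"claw":[1,1,1,1,1,1,1,1]}' | grep -E "t:|pos|force"
python3 - <<'E'
from fit import *
for c in K:
    a=cv2.imread(f"pics/{c}0.png")[...,::-1].astype(int);b=cams.snapshot(c).astype(int)
    d=np.abs(cv2.GaussianBlur(a.astype(np.float32),(3,3),0)-cv2.GaussianBlur(b.astype(np.float32),(3,3),0)).max(2)
    x0,y0,x1,y1=(280,183,342,256) if c=="top" else (252,174,338,240)
    r=d[y0:y1,x0:x1];print(c,"labeller diff mean",r.mean().round(2),"frac>25",(r>25).mean().round(4),[(round(s["score"],2),s["rect"]) for s in cams.silhouettes(c,"cover")[:1]])
    n,l,st,_=cv2.connectedComponentsWithStats((d>30).astype(np.uint8))
    print([tuple(map(int,s)) for s in st[1:] if s[4]>12])
E
```

```text
eef_pos: [0.5008, -0.1134, 0.1537]
contact_force: [1.2, -0.2, -0.1]
t: 50.6
eef_pos: [0.505, -0.2601, 0.1529]
contact_force: [-0.0, 0.6, -0.1]
top labeller diff mean 14.44 frac>25 0.2139 [(0.65, [283.8, 184.0, 335.7, 229.3])]
[(324, 163, 163, 237, 11586), (175, 167, 129, 49, 2386), (201, 178, 11, 6, 44), (285, 187, 69, 20, 902), (56, 221, 162, 114, 5972), (193, 220, 20, 17, 197), (18, 239, 10, 25, 171), (0, 272, 25, 41, 862), (6, 293, 305, 107, 12327), (222, 333, 18, 6, 67), (322, 354, 16, 11, 80), (338, 361, 25, 17, 77), (331, 365, 33, 21, 350), (327, 366, 5, 7, 17), (230, 381, 14, 3, 26), (333, 382, 34, 10, 88), (332, 388, 12, 12, 47), (348, 394, 19, 6, 74)]
side labeller diff mean 13.73 frac>25 0.1737 [(0.56, [277.2, 177.2, 331.1, 214.9])]
[(31, 0, 138, 248, 16202), (194, 0, 217, 234, 13146), (160, 123, 172, 88, 3618), (223, 128, 15, 10, 76), (61, 185, 36, 77, 598), (162, 203, 6, 11, 42), (318, 209, 22, 23, 267), (333, 270, 32, 27, 548)]
```

```bash
python3 -m creep '{"dp":[[0.02,-0.03,-0.03],[0.02,-0.04,-0.02],[0.02,-0.04,0],[0.02,-0.04,0],[0,-0.04,0],[0,-0.02,0],[0,0,0],[0,0,0]],"yaw":[0,0,0,0,0,0,0,0],"claw":[1,1,1,1,1,1,1,1]}' | grep -E "t:|pos|force"
python3 - <<'E'
from fit import *
for c in K:
    a=cv2.imread(f"pics/{c}0.png")[...,::-1].copy();b=cams.snapshot(c)
    cv2.imwrite(f"pics/{c}9.png",b[...,::-1])
    x0,y0,x1,y1=(280,183,342,256) if c=="top" else (252,174,338,240)
    d=np.abs(cv2.GaussianBlur(a.astype(np.float32),(3,3),0)-cv2.GaussianBlur(b.astype(np.float32),(3,3),0)).max(2)
    r=d[y0:y1,x0:x1];print(c,"mean",r.mean().round(2),"frac>25",(r>25).mean().round(4),[(round(s["score"],2),s["rect"]) for s in cams.silhouettes(c,"cover")[:1]])
    # front-edge patch shift (illumination-normalised)
    p=(284,216,338,228) if c=="top" else (274,188,312,216)
    g=lambda im:cv2.Laplacian(cv2.GaussianBlur(cv2.cvtColor(im,cv2.COLOR_RGB2GRAY).astype(np.float32),(3,3),0),cv2.CV_32F)[p[1]:p[3],p[0]:p[2]]
    A,B=g(a),g(b);print("corr",np.corrcoef(A.ravel(),B.ravel())[0,1].round(3),"shift",cv2.phaseCorrelate(A,B))
E
```

```text
t: 51.6
eef_pos: [0.4297, -0.4731, 0.2023]
contact_force: [0.9, 0.9, -0.1]
top mean 17.86 frac>25 0.3482 [(0.9, [284.9, 185.6, 336.8, 227.3])]
corr 0.82 shift ((-0.11696098783043851, -0.3943935405234935), 0.9475062688191732)
side mean 23.28 frac>25 0.3291 [(0.93, [274.6, 179.2, 332.2, 217.8])]
corr 0.911 shift ((-0.055007910336243526, 0.06388788955440994), 0.9039419941107432)
```

```bash
python3 -c "
from rig import bot
print(bot.finish_job())"
```

```text
the job is handed in; nothing more can be done
None
```

I opened the cover with the thumb button, pressed the tall off-white cassette home in its bay, shut the cover, and handed the job in at about 52 s. The flat off-white cassette and the pink and brown ones were left alone.

**Checks**
- **Cassette:** I pressed on its top with the shut fingers. It stopped hard at about 58 mm above the table, which is the home height, at 8.6 N. Side pixels before release agreed. I saw only one brief 4.7 N clip reading on the way in. I checked the height at one point only, not that the cassette is level all round.
- **Cover:** There was a peak of about 12 N at the catch, after which the force dropped away. I then pressed it to 13.4 N against a hard stop, and it did not follow when I backed off. In the side view its front edge is within 0.1 px of the first picture. The top view differed by 0.4 px; the arm's shadow still fell on the label maker, so I trust that reading less.
- **Forces on the label maker:** The highest reading was about 14 N, but readings come only at the end of each call, so short peaks in between are not known.
- **Bystanders:** I compared pictures before moving the arm fully clear. In the side view nothing had changed around the small items except the missing cassette. Arm shadow hid other areas, so the bystanders further off were not checked one by one.

**What disagreed:** The real fingertips sit about 35 mm above the reported TCP. I found this from the pictures, the button contact and a touch on the table that reached 36 N, and corrected for it. The two cameras also disagreed by about 2 mm on the bay, so I used their average and adjusted by force while inserting.

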